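# Photograph the water samples at two focus settings

### The arm

A 6-joint arm with a two-finger parallel gripper is mounted at the origin on the work surface. World frame = base frame: x ahead of the robot, y to its left, z up, the work surface at z = 0. Lengths are in mm, angles in rad, forces in N, time in s.
With the tool pointing down it reaches from about 350 to 875 mm from the base axis. Payload 4.2 kg.
Tool frame: the origin (TCP) lies at the very end of the fingers, on their centre line; the grasp point (between the pads) lies 19 mm behind it; z points along the fingers, y is the line along which they close (so a half turn about z gives the same grasp; the last joint's range is limited). The gripper opens to 85 mm and grips with 20 to 120 N. Pads are 22 mm wide; open, the fingers measure 114 mm over their backs; the gripper's body (76 mm by 85 mm) begins 54 mm behind the grasp point. The pads swing forward as they close: fully open they stand 13 mm farther back than shut.
Start: joints at [1.595, 0.385, 0.008, 0, -1.194, -0.259], TCP at [145.374, 607.837, 231.312] pointing down, gripper open.
Joint ranges: [-3.14, 3.14], [-1.21, 2.06], [-1.07, 1.41], [-3.16, 2.05], [-2.99, -0.16], [-3.1, 3.1]. Speed limits (rad/s): [2.79, 2.79, 3.14, 3.14, 3.14, 3.14].

### API

Orientations are given as a unit quaternion [x, y, z, w].
In Python, from bench import monitor, get_image, camera_info, job_done gives the robot as it stands.
- The arm moves only by the tool send_rows, never from a script. Its argument "series" is a list of rows, each a list of 3 entries, a list of its own where there are three numbers: the shift along the tool's x, y, z in mm, then the turn, a rotation vector about the tool's x, y, z in rad, then the finger opening in mm, from 0 to 85.4. A call has 1 to 8 rows; each row shifts and turns the commanded pose from where the row before left it, along the tool's axes as they then stand; what a row does not reach is not made up. A row lasts 1/10 s, in which the tool goes at most 50 mm and 8.59 degrees, less where a joint would pass 70% of its speed; a pose out of reach is approached as far as the arm can. A call with a gripper value outside its range is refused whole. The fingers move at their own pace and stop on an object; the grip force is fixed at half the most. Time passes only in rows, so rows that do not move let the fingers close. It gives the time, the measured TCP pose, the force, the opening and the grip force at its end, in the units of the state.
- monitor.read_state(): the state, without advancing time (a new reading comes with each control period).
- get_image(name): name is "scene" or "top" or "wrist"; returns the picture (400x640x3 uint8, red, green, blue); there is no depth.
- camera_info(name): a dict with "intrinsics" (3x3 intrinsics, pixels), "R" (3x3) and "t" (3): a world point X has camera coordinates R X + t. Camera axes: x right, y down, z forward; pixel columns grow to the right and rows downward; lengths in mm; the calibration is good to about 2 mm. A picture is of the moment at which its call begins: read the wrist's pose just before it. camera_info takes no time and is no camera call; for the wrist camera it gives the pose at the moment of the call.
- job_done(): hands the job in; it is judged then, once.
The state is a dict: "clock": time; "joints": joint angles; "joint_vel": joint speeds; "joint_efforts": joint torques, N m; "position": TCP position; "ee_rot": TCP orientation; "contact_force": force on the tool from outside, world axes, zero at the start; "wrist_torque": the same for the moment, N m; "gripper_width": finger opening in mm; "grasp_force": force on a finger pad.
Only numpy, scipy, OpenCV 4.12 (cv2) and the standard library are available. Lean on these libraries where they do the work, as an engineer would, in place of code of your own. Each camera call takes 0.05 s, during which the arm holds its last target. There are 200 camera calls.

### The job

Stand all the sample pots upright on the glass stage of the imager, turn the focus knob's white pointer to the single mark and take a picture by swinging the sprung shutter lever right round to its stop and letting it spring back; then turn the focus on to the double mark and take a second picture in the same way. Finally move all the pots to the steel tray, standing upright, leave the focus at the double mark and the lever sprung back home, and disturb nothing else on the bench.

Things in the scene. Friction and masses are not known exactly. Their poses are not given: they have to be found in the camera images.
- imager: Fixed white box, 280 (x) x 240 (y) x 50 mm high, origin at the centre of its underside. Its near half (-x side) is the glass stage, its far half (+x) carries the focus knob (at x +65, y +60 mm, axis vertical) and the shutter lever. It may be turned up to 0.2 rad.
- stage (a point): Centre of the glass stage, on the glass, 50 mm above the bench; axes as the imager's. The glass is 100 mm (x) by 220 mm (y) with a black fence 6 mm thick and 10 mm high all round; three pots fit in a row along y, 68 mm apart.
- focus (a joint): Angle of the focus knob, rad, growing clockwise seen from above, range 0 to 2.6; light friction, stays where it is left. Single mark: 0.95. Double mark: 2.05.
- focus_grip (a point): Point on the knob's axis, on its black bar grip, 11 mm below the bar's top (84 mm above the bench). Its x axis points along the bar to the end with the white pointer line, z up, and turns with the knob. Bar 60 mm long, 16 mm wide, 34 mm tall, on a disc of 72 mm diameter whose top is 22 mm below this point.
- mark_near (a point): Middle of the single white mark on the imager's top beside the knob, 46 mm from the knob's axis: near focus, the first picture.
- mark_far (a point): Middle of the double white mark (two parallel ticks), 46 mm from the knob's axis: far focus, the second picture.
- shutter (a joint): Angle of the shutter lever, rad: 0 is home, 1.0 is its stop; it swings level, anticlockwise seen from above (the post moves away from the robot as the lever is swung). A spring pulls it home with about 2 N at the post at home and 5 N at the stop, so it springs back when let go.
- shutter_post (a point): On the axis of the lever's upright black post, 18 mm diameter, 46 mm tall; this point is 23 mm below the post's top, 95 mm above the bench; the lever arm's top is 23 mm below it. Its x axis points outward from the pivot along the arm and turns with the lever.
- lever_pivot (a point): Centre of the lever's vertical pivot, 70 mm above the bench, 80 mm level from the post's axis; fixed to the imager, axes as the imager's.
- tray: Fixed shallow steel tray, 212 x 212 mm outside, 200 x 200 mm inside, floor 4 mm thick, rim 14 mm above the bench; origin at the centre of its underside; on one side of the imager (either).
- mat: Flat white paper mat, 210 x 210 mm and less than 1 mm thick, stuck to the bench on the other side of the imager; the pots start on it. Origin at its centre.
- bottle: Bystander: amber bottle, 64 mm diameter, 150 mm tall. Origin at the centre of its underside.
- carton: Bystander: cardboard carton, 80 x 110 x 50 mm. Origin at the centre of its underside.
- cup: Bystander: steel cup, 70 mm across, 60 mm tall. Origin at the centre of its underside.
- pot1: Sample pot, upright round pot with a white lid, 56 mm diameter and 46 mm tall, about 120 g, origin at the centre of its underside; two or three of the four are present, all alike.
- pot2: Sample pot, upright round pot with a white lid, 56 mm diameter and 46 mm tall, about 120 g, origin at the centre of its underside; two or three of the four are present, all alike.
- pot3: Sample pot, upright round pot with a white lid, 56 mm diameter and 46 mm tall, about 120 g, origin at the centre of its underside; two or three of the four are present, all alike.
- pot4: Sample pot, upright round pot with a white lid, 56 mm diameter and 46 mm tall, about 120 g, origin at the centre of its underside; two or three of the four are present, all alike.
Things that resemble listed ones, but are neither listed nor needed, are in the scene too. Leave any yellow look-alike of the pot2 alone.

How it is judged (in metres and radians):
On the way, in this order (a step that is already met when the one before it is completed fails the run):
1. every sample pot stands upright on the imager's glass stage, let go and at rest (x of pot1 in the frame of stage between -0.05 and 0.05 m and y of pot1 in the frame of stage between -0.11 and 0.11 m and z of pot1 in the frame of stage between -0.004 and 0.006 m and angle between each of pot1, pot2, pot3, pot4's own z axis and vertical below 0.15 rad and x of pot2 in the frame of stage between -0.05 and 0.05 m and y of pot2 in the frame of stage between -0.11 and 0.11 m and z of pot2 in the frame of stage between -0.004 and 0.006 m and x of pot3 in the frame of stage between -0.05 and 0.05 m and y of pot3 in the frame of stage between -0.11 and 0.11 m and z of pot3 in the frame of stage between -0.004 and 0.006 m and x of pot4 in the frame of stage between -0.05 and 0.05 m and y of pot4 in the frame of stage between -0.11 and 0.11 m and z of pot4 in the frame of stage between -0.004 and 0.006 m and linear speed of each of pot1, pot2, pot3, pot4 below 0.03 m/s and contact force between the fingers and pot1 below 0.2 N and contact force between the fingers and pot2 below 0.2 N and contact force between the fingers and pot3 below 0.2 N and contact force between the fingers and pot4 below 0.2 N), for 0.3 s.
2. the focus pointer is at the single (near) mark, within 0.12 rad (value of joint focus between 0.83 and 1.07 rad), for 0.3 s.
3. with the pots on the stage and the focus at the single mark, the shutter lever is at its stop (above 0.92 rad) (all of step 2 and value of joint shutter above 0.92 rad and x of pot1 in the frame of stage between -0.05 and 0.05 m and y of pot1 in the frame of stage between -0.11 and 0.11 m and z of pot1 in the frame of stage between -0.004 and 0.006 m and angle between each of pot1, pot2, pot3, pot4's own z axis and vertical below 0.15 rad and x of pot2 in the frame of stage between -0.05 and 0.05 m and y of pot2 in the frame of stage between -0.11 and 0.11 m and z of pot2 in the frame of stage between -0.004 and 0.006 m and x of pot3 in the frame of stage between -0.05 and 0.05 m and y of pot3 in the frame of stage between -0.11 and 0.11 m and z of pot3 in the frame of stage between -0.004 and 0.006 m and x of pot4 in the frame of stage between -0.05 and 0.05 m and y of pot4 in the frame of stage between -0.11 and 0.11 m and z of pot4 in the frame of stage between -0.004 and 0.006 m), for 0.1 s.
4. the shutter lever is back at its home end (below 0.08 rad) (value of joint shutter below 0.08 rad), for 0.2 s.
5. the focus pointer is at the double (far) mark, within 0.12 rad (value of joint focus between 1.93 and 2.17 rad), for 0.3 s.
6. with the pots on the stage and the focus at the double mark, the shutter lever is at its stop again (all of step 5 and value of joint shutter above 0.92 rad and x of pot1 in the frame of stage between -0.05 and 0.05 m and y of pot1 in the frame of stage between -0.11 and 0.11 m and z of pot1 in the frame of stage between -0.004 and 0.006 m and angle between each of pot1, pot2, pot3, pot4's own z axis and vertical below 0.15 rad and x of pot2 in the frame of stage between -0.05 and 0.05 m and y of pot2 in the frame of stage between -0.11 and 0.11 m and z of pot2 in the frame of stage between -0.004 and 0.006 m and x of pot3 in the frame of stage between -0.05 and 0.05 m and y of pot3 in the frame of stage between -0.11 and 0.11 m and z of pot3 in the frame of stage between -0.004 and 0.006 m and x of pot4 in the frame of stage between -0.05 and 0.05 m and y of pot4 in the frame of stage between -0.11 and 0.11 m and z of pot4 in the frame of stage between -0.004 and 0.006 m), for 0.1 s.
7. the shutter lever is back at its home end (value of joint shutter below 0.08 rad), for 0.2 s.
At the end, for the whole second after the job is handed in: Every pot stands upright (within 0.15 rad) and at rest on the floor of the steel tray, the shutter lever is home (below 0.08 rad) and the focus is at the double mark (2.05, within 0.12 rad) (all of step 5 and x of pot1 in the frame of tray between -0.1 and 0.1 m and y of pot1 in the frame of tray between -0.1 and 0.1 m and z of pot1 in the frame of tray between 0 and 0.01 m and angle between each of pot1, pot2, pot3, pot4's own z axis and vertical below 0.15 rad and linear speed of each of pot1, pot2, pot3, pot4 below 0.03 m/s and x of pot2 in the frame of tray between -0.1 and 0.1 m and y of pot2 in the frame of tray between -0.1 and 0.1 m and z of pot2 in the frame of tray between 0 and 0.01 m and x of pot3 in the frame of tray between -0.1 and 0.1 m and y of pot3 in the frame of tray between -0.1 and 0.1 m and z of pot3 in the frame of tray between 0 and 0.01 m and x of pot4 in the frame of tray between -0.1 and 0.1 m and y of pot4 in the frame of tray between -0.1 and 0.1 m and z of pot4 in the frame of tray between 0 and 0.01 m and value of joint shutter below 0.08 rad); the robot touches nothing.
It fails at once if a bystander (bottle, carton or cup) is moved more than 30 mm (distance of any of bottle, carton, cup from where it was at the start of the episode above 0.03 m).
Of pot1, pot2, pot3, pot4 only 2 to 3 are there at a start; the rules pass over those that are not, and their reading is None.
At some moment in a run one of pot1, pot2, pot3, pot4 may be knocked a few centimetres aside while the robot is not near it.
It also fails if it takes over 210 s, if anything falls off the work surface, if the arm or the gripper's body presses on something with over 40 N, if the wrist force passes 120 N, or if a joint passes its speed limit or range.

## Working session

There is one attempt and no reset: what is moved stays moved. The work goes in short steps, Python scripts to look and compute and a tool call to move; the robot and the scene stay as the last step left them, time stands still between calls to the robot, and variables do not carry over. Pictures are saved under pics/ and viewed, at most 14 in all, crops included, and the job is handed in when it is done.

Besides the shell and the picture viewer there is one more tool, called by a JSON object that holds its "op" and its "data", one argument or row to a line. send_rows: Moves the arm, as the interface text tells. Its arguments: {"type":"object","properties":{"series":{"type":"array"}},"required":["series"]}

```bash
mkdir -p pics; ls
python3 - <<'E'
from bench import monitor,get_image,camera_info
import cv2,numpy as np
np.set_printoptions(precision=3,suppress=True)
for n in("scene","top"):
    im=get_image(n); cv2.imwrite(f"pics/{n}0.png",im[...,::-1]); c=camera_info(n); print(n,c)
s=monitor.read_state();print(s)
E
```

```text
pics
scene {'intrinsics': array([[437.008,   0.   , 320.058],
       [  0.   , 437.008, 190.692],
       [  0.   ,   0.   ,   1.   ]]), 'R': array([[ 0.096,  0.995, -0.007],
       [ 0.638, -0.067, -0.767],
       [-0.764,  0.069, -0.641]]), 't': array([ -64.714, -274.112, 1458.74 ])}
top {'intrinsics': array([[439.054,   0.   , 324.38 ],
       [  0.   , 439.054, 200.469],
       [  0.   ,   0.   ,   1.   ]]), 'R': array([[ 0.003, -1.   ,  0.008],
       [-0.997, -0.004, -0.08 ],
       [ 0.08 , -0.008, -0.997]]), 't': array([  -4.096,  536.669, 1082.76 ])}
{'clock': 0.1, 'joints': array([ 1.595,  0.385,  0.007, -0.   , -1.194, -0.259]), 'joint_vel': array([ 0.001, -0.001,  0.005,  0.   , -0.001, -0.001]), 'joint_efforts': array([  0.001, -39.332,  18.893,   4.198,  -0.003,   0.   ]), 'position': array([145.268, 607.342, 230.338]), 'ee_rot': array([ 0.993, -0.117, -0.   ,  0.001]), 'contact_force': array([ 0.159,  0.317, -0.644]), 'wrist_torque': array([ 0.037,  0.04 , -0.036]), 'grasp_force': 0.0, 'gripper_width': 85.45185232412918}
```

View pics/top0.png

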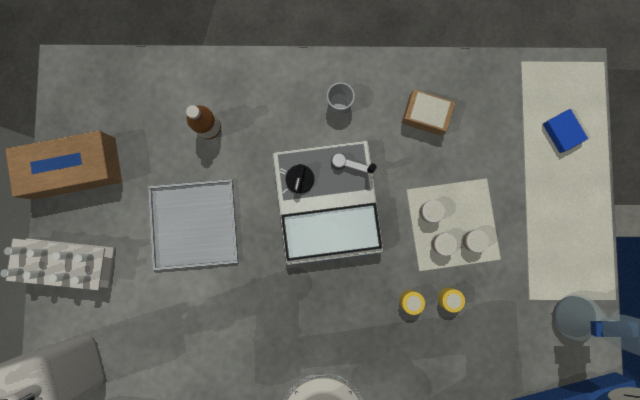

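View pics/scene0.png

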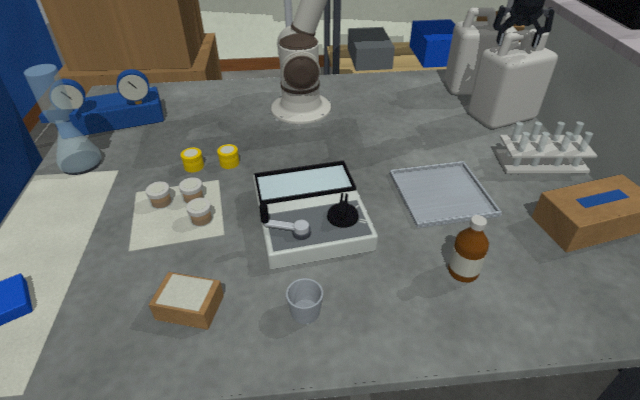

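The top view shows three white-lided pots on the mat at about (432,211), (445,243) and (476,240). The yellow look-alikes are at (412,303) and (453,300), off the mat, so I leave them alone. The imager is at (328,203), the tray at (194,225), the knob at (299,179) and the lever post at (371,168).

```bash
cat > h.py <<'E'
from bench import monitor,get_image,camera_info
import cv2,numpy as np
np.set_printoptions(precision=3,suppress=True)
from scipy.spatial.transform import Rotation as Ro
def ray(cam,px,z,c=None):
    c=c or camera_info(cam); R,t,K=c['R'],c['t'],c['intrinsics']
    o=-R.T@t; d=R.T@np.linalg.solve(K,[px[0],px[1],1.]); return o+d*(z-o[2])/d[2]
def proj(c,X):
    p=c['intrinsics']@(c['R']@np.array(X,float)+c['t']); return p[:2]/p[2]
def save(name,im): cv2.imwrite(f"pics/{name}.png",im[...,::-1])
E
python3 - <<'E'
from h import *
im=get_image("top")
save("crop1",cv2.resize(im[130:320,265:505],None,fx=3.3,fy=3.1,interpolation=cv2.INTER_CUBIC))
hsv=cv2.cvtColor(im,cv2.COLOR_RGB2HSV)
def big(mask,n=1):
    cs,_=cv2.findContours(mask.astype(np.uint8),cv2.RETR_EXTERNAL,cv2.CHAIN_APPROX_NONE)
    return sorted(cs,key=cv2.contourArea)[::-1][:n]
def box(c):
    return cv2.boxPoints(cv2.minAreaRect(c))
# glass
sub=np.zeros(im.shape[:2],bool); sub[195:262,272:392]=1
g=big((hsv[...,2]>150)&sub,3)
for c in g:
    if cv2.contourArea(c)>500: 
        for p in box(c): print("glass",p,ray("top",p,50)[:2])
sub[:]=0; sub[170:280,140:245]=1
m=(hsv[...,2]>105)&sub
print("tray med",im[225,194],im[290,194])
c=big(m)[0]; print([ (p,ray("top",p,10)[:2]) for p in box(c)])
for p in[(432,211),(445,243),(476,240)]: print(im[p[1],p[0]],ray("top",p,46))
print(im[190,470])
E
```

```text
glass [284.01  217.078] [493.325  96.522]
glass [372.918 205.379] [ 522.805 -120.843]
glass [378.191 245.449] [ 425.161 -133.147]
glass [289.282 257.147] [396.255  82.709]
glass [278. 195.] [547.378 111.821]
glass [374. 195.] [ 548.353 -123.64 ]
glass [374. 213.] [ 504.126 -123.39 ]
glass [278. 213.] [503.231 111.298]
tray med [149 153 152] [121 122 116]
[(array([140., 170.], dtype=float32), array([613.564, 467.726])), (array([244., 170.], dtype=float32), array([614.781, 203.209])), (array([244., 279.], dtype=float32), array([339.686, 198.249])), (array([140., 279.], dtype=float32), array([339.004, 457.595]))]
[172 172 158] [ 509.802 -266.672   46.   ]
[170 170 154] [ 431.561 -297.254   46.   ]
[174 173 158] [ 439.122 -373.454   46.   ]
[178 177 161]
```

View pics/crop1.png

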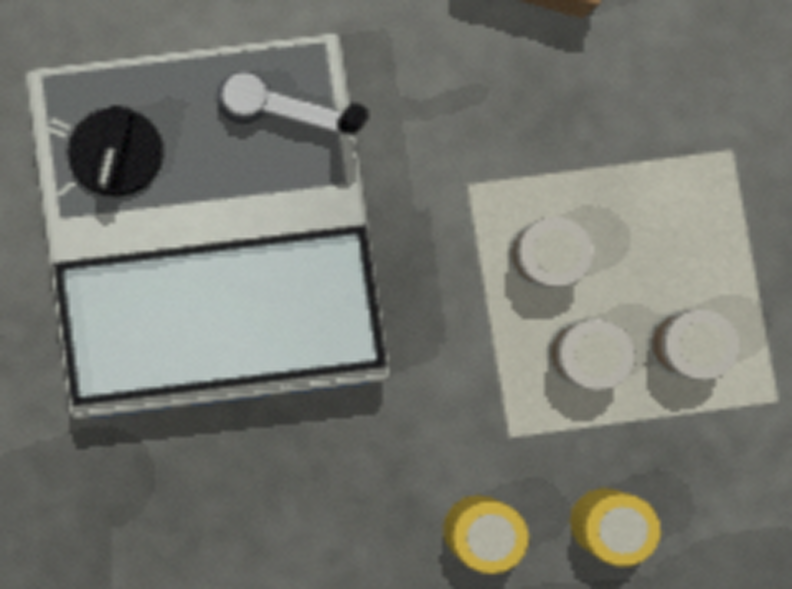

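The crop confirms three plain white-lided pots on the mat. The two yellow ones at (412,303) and (453,300) are look-alikes. In the crop, the pointer is at (108,165), the single mark at (66,188), the double mark at (60,127), the pivot at (244,94) and the post at (352,118).

Run:
```python
from h import *
C=lambda u,v:(265+u/3.3-.35,130+v/3.1-.35)
r=lambda u,v,z:ray("top",C(u,v),z)[:2]
G=np.array([r(*p,50) for p in[(68,268),(358,236),(376,358),(78,397)]]) # far-left, far-right, near-right, near-left
O=np.array([r(*p,60) for p in[(57,265),(360,229),(384,363),(74,403)]])
B=np.array([r(*p,50) for p in[(28,73),(337,36),(385,375),(74,413)]])
for n,g in(("glass",G),("fence",O),("box",B)):
    ya=g[0]-g[1]+g[3]-g[2]; xa=g[0]-g[3]+g[1]-g[2]
    print(n,g.mean(0),"yaw",np.arctan2(-ya[0],ya[1]),np.arctan2(xa[1],xa[0]),np.linalg.norm(ya)/2,np.linalg.norm(xa)/2)
T=np.array([ray("top",p,14)[:2] for p in[(149.5,186.5),(232.5,180.5),(237.5,266.5),(153,270.5)]])
ya=T[0]-T[1]+T[3]-T[2];print("tray",T.mean(0),np.arctan2(-ya[0],ya[1]),np.linalg.norm(ya)/2)
print("disc",r(116,151,62),"ptr",r(108,165,95),"bar ends",r(130,118,95),r(104,187,95),"near",r(66,188,50),"far",r(60,127,50))
print("pivot",r(244,94,78),"post",r(352,118,118))
for p in[(555,251),(596,355),(700,344)]: print("pot",r(*p,46))
s=monitor.read_state(); print(Ro.from_quat(s['ee_rot']).as_matrix())
im=cv2.cvtColor(get_image("top"),cv2.COLOR_RGB2GRAY)
sub=cv2.resize(im[185:275,405:505],None,fx=4,fy=4,interpolation=cv2.INTER_CUBIC)
h=cv2.HoughCircles(sub,cv2.HOUGH_GRADIENT,1,80,param1=80,param2=18,minRadius=38,maxRadius=56)
for x,y,q in h[0]: print("hough",q/4,ray("top",(405+x/4-.4,185+y/4-.4),46)[:2])
```

```text
glass [459.588 -19.219] yaw 0.13089429968843538 0.10711053330601854 218.92649628386107 98.9356645107052
fence [459.319 -18.076] yaw 0.1343051815031541 0.14341433549689817 226.2000933901288 106.68656025108999
box [532.044  -8.541] yaw 0.13243686221350173 0.13187570971247303 232.08236645587706 271.2896114120227
tray [472.371 327.621] 0.06354648521672698 210.1804534902269
disc [587.117  58.158] ptr [572.064  62.164] bar ends [608.151  46.735] [555.263  64.872] near [559.034  95.66 ] far [607.698 100.651]
pivot [629.969 -35.499] post [ 605.293 -109.548]
pot [ 510.751 -268.737]
pot [ 428.724 -297.829]
pot [ 437.622 -375.31 ]
[[ 0.973 -0.233 -0.   ]
 [-0.233 -0.973 -0.002]
 [ 0.     0.002 -1.   ]]
hough 11.5 [ 438.587 -377.675]
hough 10.875 [ 429.796 -297.16 ]
hough 10.325 [ 509.866 -267.228]
```

{"op": "send_rows", "data": {
  "series": [
    [[48,-11,0],[0,0,0],72],
    [[48,-11,0],[0,0,0],72],
    [[48,-11,0],[0,0,0],72],
    [[48,-11,0],[0,0,0],72],
    [[48,-11,0],[0,0,0],72]
  ]
}}

```text
clock: 0.7
position: [393.4, 605.2, 231.0]
ee_rot: [0.993, -0.117, -0.0, 0.0]
contact_force: [-0.9, 0.6, -0.6]
gripper_width: 72.3
grasp_force: 0.0
```

{"op": "send_rows", "data": {
  "series": [
    [[0,0,0],[0,0,0.15],72],
    [[0,0,0],[0,0,0.15],72],
    [[0,0,0],[0,0,0.15],72],
    [[0,0,0],[0,0,0.15],72],
    [[0,0,0],[0,0,0.15],72],
    [[0,0,0],[0,0,0.15],72],
    [[0,0,0],[0,0,0.15],72],
    [[0,0,0],[0,0,0.15],72]
  ]
}}

```text
clock: 1.5
position: [391.5, 605.4, 230.8]
ee_rot: [0.751, -0.66, 0.0, 0.0]
contact_force: [-0.3, 1.0, -0.3]
gripper_width: 71.4
grasp_force: 0.0
```

{"op": "send_rows", "data": {
  "series": [
    [[49,4,0],[0,0,0],72],
    [[49,4,0],[0,0,0],72],
    [[49,4,0],[0,0,0],72],
    [[49,4,0],[0,0,0],72],
    [[49,4,0],[0,0,0],72],
    [[49,4,0],[0,0,0],72],
    [[49,4,0],[0,0,0],72],
    [[49,4,0],[0,0,0],72]
  ]
}}

```text
clock: 2.3
position: [412.6, 210.7, 231.4]
ee_rot: [0.754, -0.657, 0.0, -0.0]
contact_force: [0.8, -0.3, 0.3]
gripper_width: 72.1
grasp_force: 0.0
```

{"op": "send_rows", "data": {
  "series": [
    [[49,4,0],[0,0,0],72],
    [[49,4,0],[0,0,0],72],
    [[49,4,0],[0,0,0],72],
    [[49,4,0],[0,0,0],72],
    [[49,4,0],[0,0,0],72],
    [[49,4,0],[0,0,0],72],
    [[49,4,0],[0,0,0],72],
    [[49,4,0],[0,0,0],72]
  ]
}}

```text
clock: 3.1
position: [434.1, -182.0, 231.5]
ee_rot: [0.754, -0.657, 0.0, -0.0]
contact_force: [1.2, 1.1, 0.3]
gripper_width: 72.0
grasp_force: 0.0
```

{"op": "send_rows", "data": {
  "series": [
    [[49,4,0],[0,0,0],72],
    [[49,4,0],[0,0,0],72],
    [[45,4,0],[0,0,0],72],
    [[35,3,0],[0,0,0],72],
    [[0,0,0],[0,0,0],72],
    [[0,0,0],[0,0,0],72]
  ]
}}

```text
clock: 3.7
position: [443.2, -358.8, 230.5]
ee_rot: [0.753, -0.658, -0.001, 0.0]
contact_force: [0.5, -0.1, 0.8]
gripper_width: 72.0
grasp_force: 0.0
```

Run:
```python
from h import *
s=monitor.read_state();print(s['position'],s['joints'],s['ee_rot'])
c=camera_info("wrist");im=get_image("wrist");save("w1",im);print(c)
for p in[(510.,-268,46),(429.5,-297.5,46),(438,-376.5,46)]: print(proj(c,p))
save("t2",get_image("top"))
```

```text
[ 443.196 -358.807  230.499] [-0.397  0.293 -0.13  -0.    -1.149  0.531] [ 0.753 -0.658 -0.001  0.   ]
{'intrinsics': array([[308.97 ,   0.   , 324.425],
       [  0.   , 308.97 , 198.326],
       [  0.   ,   0.   ,   1.   ]]), 'R': array([[-0.991, -0.133,  0.002],
       [-0.126,  0.946,  0.297],
       [-0.041,  0.294, -0.955]]), 't': array([392.331, 356.725, 502.433])}
[257.728 243.379]
[329.951 228.546]
[332.303 159.609]
```

View pics/w1.png

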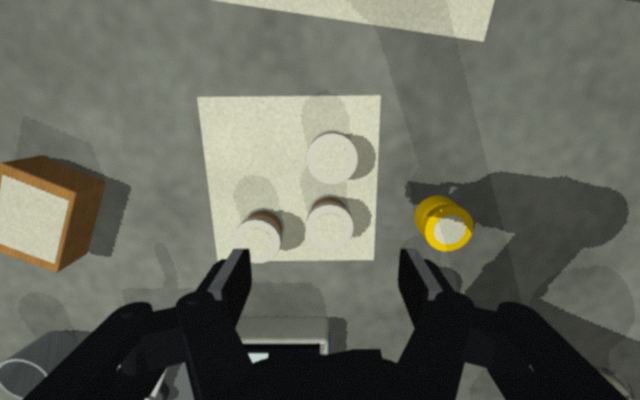

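The wrist view shows the lids at (332,158), (329,226) and (259,240), which agrees with the top-view fixes to about 3 px. I'll pick the -y pot (pot at 438,-376) first.

{"op": "send_rows", "data": {
  "series": [
    [[17,7,0],[0,0,0],72],
    [[0,0,45],[0,0,0],72],
    [[0,0,45],[0,0,0],72],
    [[0,0,45],[0,0,0],72],
    [[0,0,40],[0,0,0],72],
    [[0,0,25],[0,0,0],72],
    [[0,0,14],[0,0,0],72],
    [[0,0,0],[0,0,0],72]
  ]
}}

```text
clock: 4.6
position: [438.1, -374.1, 15.5]
ee_rot: [0.754, -0.657, -0.002, 0.001]
contact_force: [-0.6, -0.8, -0.5]
gripper_width: 71.8
grasp_force: 0.0
```

{"op": "send_rows", "data": {
  "series": [
    [[0,0,0],[0,0,0],50],
    [[0,0,0],[0,0,0],50],
    [[0,0,0],[0,0,0],50],
    [[0,0,0],[0,0,0],50],
    [[0,0,0],[0,0,0],50],
    [[0,0,0],[0,0,0],50]
  ]
}}

```text
clock: 5.2
position: [440.2, -376.3, 18.9]
ee_rot: [0.754, -0.657, 0.001, -0.0]
contact_force: [0.8, 3.6, 6.3]
gripper_width: 54.6
grasp_force: 64.0
```

{"op": "send_rows", "data": {
  "series": [
    [[0,0,-40],[0,0,0],50],
    [[0,0,-40],[0,0,0],50],
    [[0,0,-35],[0,0,0],50],
    [[-30,-5,0],[0,0,0],50],
    [[-45,-7,0],[0,0,0],50],
    [[-45,-7,0],[0,0,0],50],
    [[-45,-7,0],[0,0,0],50],
    [[-45,-7,0],[0,0,0],50]
  ]
}}

```text
clock: 6.0
position: [442.7, -162.1, 132.3]
ee_rot: [0.753, -0.658, 0.0, -0.0]
contact_force: [0.8, -0.4, -0.9]
gripper_width: 54.4
grasp_force: 63.9
```

{"op": "send_rows", "data": {
  "series": [
    [[-45,-7,0],[0,0,0],50],
    [[-45,-7,0],[0,0,0],50],
    [[-45,-7,0],[0,0,0],50],
    [[-45,-7,0],[0,0,0],50],
    [[-30,-6,0],[0,0,0],50],
    [[0,0,0],[0,0,0],50],
    [[0,0,0],[0,0,0],50]
  ]
}}

```text
clock: 6.7
position: [448.1, 49.5, 132.2]
ee_rot: [0.754, -0.657, -0.0, 0.0]
contact_force: [-0.6, -0.3, -1.3]
gripper_width: 54.5
grasp_force: 63.9
```

{"op": "send_rows", "data": {
  "series": [
    [[0,-2,25],[0,0,0],50],
    [[0,0,20],[0,0,0],50],
    [[0,0,12],[0,0,0],50],
    [[0,0,4],[0,0,0],50],
    [[0,0,2],[0,0,0],50],
    [[0,0,0],[0,0,0],50]
  ]
}}

```text
clock: 7.3
position: [450.8, 48.9, 69.6]
ee_rot: [0.753, -0.658, 0.0, -0.0]
contact_force: [1.3, 0.2, -0.8]
gripper_width: 54.6
grasp_force: 63.9
```

{"op": "send_rows", "data": {
  "series": [
    [[0,0,1],[0,0,0],50],
    [[0,0,0],[0,0,0],50],
    [[0,0,0],[0,0,0],50]
  ]
}}

```text
clock: 7.6
position: [451.0, 49.5, 68.9]
ee_rot: [0.754, -0.657, 0.0, -0.001]
contact_force: [0.1, 0.0, 0.5]
gripper_width: 54.5
grasp_force: 63.9
```

{"op": "send_rows", "data": {
  "series": [
    [[0,0,1],[0,0,0],50],
    [[0,0,0],[0,0,0],50],
    [[0,0,0],[0,0,0],50]
  ]
}}

```text
clock: 7.9
position: [451.0, 49.5, 68.8]
ee_rot: [0.754, -0.657, 0.0, -0.0]
contact_force: [-1.3, 0.5, 10.1]
gripper_width: 54.5
grasp_force: 65.0
```

{"op": "send_rows", "data": {
  "series": [
    [[0,0,0],[0,0,0],72],
    [[0,0,0],[0,0,0],72],
    [[0,0,0],[0,0,0],72],
    [[0,0,-20],[0,0,0],72],
    [[0,0,-42],[0,0,0],72],
    [[45,9,0],[0,0,0],72],
    [[45,9,0],[0,0,0],72],
    [[45,9,0],[0,0,0],72]
  ]
}}

```text
clock: 8.7
position: [442.0, -89.1, 129.7]
ee_rot: [0.754, -0.657, 0.0, -0.0]
contact_force: [1.7, 0.2, -0.3]
gripper_width: 72.0
grasp_force: 0.0
```

{"op": "send_rows", "data": {
  "series": [
    [[45,9,0],[0,0,0],72],
    [[45,9,0],[0,0,0],72],
    [[45,9,0],[0,0,0],72],
    [[45,9,0],[0,0,0],72],
    [[26,5,0],[0,0,0],72],
    [[0,0,0],[0,0,0],72],
    [[0,0,0],[0,0,0],72]
  ]
}}

```text
clock: 9.4
position: [428.8, -298.0, 128.7]
ee_rot: [0.753, -0.658, -0.001, 0.0]
contact_force: [-0.7, 0.7, -0.3]
gripper_width: 72.1
grasp_force: 0.0
```

Run:
```python
from h import *
s=monitor.read_state();print(s['position'],s['ee_rot'])
c=camera_info("wrist");im=get_image("wrist");t=get_image("top")
a=im[100:400,150:550]; b=cv2.resize(t[170:270,270:510],(400,167)); save("c2",np.vstack([a,b]))
for p in[(510.,-268,46),(429.5,-297.5,46)]: print(proj(c,p)-[150,100])
```

```text
[ 428.849 -297.963  128.704] [ 0.753 -0.658 -0.001  0.   ]
[ 68.412 127.765]
[174.941 105.381]
```

View pics/c2.png

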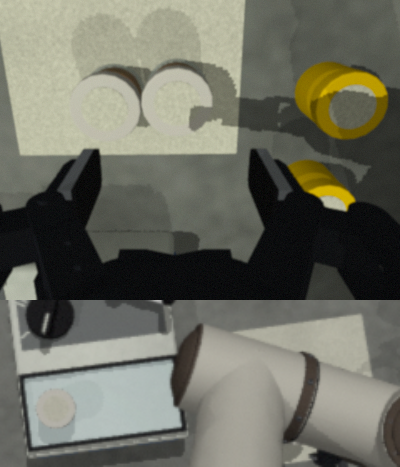

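The wrist view shows the pot at crop (106,106) has been knocked and now sits right beside the other at (176,102). The first pot stands upright on the glass.

Run:
```python
from h import *
c=camera_info("wrist");im=get_image("wrist")
g=cv2.resize(cv2.cvtColor(im[160:250,200:380],cv2.COLOR_RGB2GRAY),None,fx=3,fy=3,interpolation=cv2.INTER_CUBIC)
h=cv2.HoughCircles(g,cv2.HOUGH_GRADIENT,1,120,param1=80,param2=18,minRadius=85,maxRadius=125)
for x,y,q in h[0]: p=(200+x/3,160+y/3);print(p,q/3,ray("wrist",p,46,c)[:2])
for p in[(256,206),(326.5,202)]:print(ray("wrist",p,46,c)[:2])
print(monitor.read_state()['joints'])
```

```text
(np.float32(327.5), np.float32(201.83333)) 35.433334 [ 428.336 -299.491]
(np.float32(254.5), np.float32(208.83333)) 36.133335 [ 483.408 -286.238]
[ 482.423 -288.703]
[ 429.078 -299.254]
[-0.294  0.313 -0.385 -0.    -0.873  0.431]
```

{"op": "send_rows", "data": {
  "series": [
    [[-3,-28,0],[0,0,0],76],
    [[0,-27,0],[0,0,0],76],
    [[0,0,0],[0,0,0.15],76],
    [[0,0,0],[0,0,0.15],76],
    [[0,0,0],[0,0,0.15],76],
    [[0,0,0],[0,0,0.15],76],
    [[0,0,0],[0,0,0.15],76],
    [[0,0,0],[0,0,0.15],76]
  ]
}}

```text
clock: 10.35
position: [483.8, -285.9, 129.5]
ee_rot: [-0.391, 0.921, 0.0, 0.0]
contact_force: [-1.0, 0.3, -0.5]
gripper_width: 75.9
grasp_force: 0.0
```

{"op": "send_rows", "data": {
  "series": [
    [[0,0,0],[0,0,0.15],76],
    [[0,0,0],[0,0,0.15],76],
    [[0,0,0],[0,0,0.15],76],
    [[0,0,0],[0,0,0.15],76],
    [[0,0,0],[0,0,0],76],
    [[0,0,0],[0,0,0],76]
  ]
}}

```text
clock: 10.95
position: [483.7, -286.4, 129.5]
ee_rot: [-0.106, 0.994, -0.0, 0.0]
contact_force: [-0.3, 0.1, -0.0]
gripper_width: 76.2
grasp_force: 0.0
```

```bash
cat >> h.py <<'E'
def goto(X):
    s=monitor.read_state(); M=Ro.from_quat(s['ee_rot']).as_matrix()
    print("pos",s['position'],"yaw",np.arctan2(M[1,0],M[0,0]),"j",s['joints'],"tool shift",M.T@(np.array(X,float)-s['position']))
E
python3 - <<'E'
from h import *
goto((483,-287.5,17))
c=camera_info("wrist");im=get_image("wrist");save("w3",im[:, 100:560])
print(proj(c,(483,-287.5,46))-[100,0],proj(c,(429,-298.5,46))-[100,0])
E
```

```text
pos [ 483.704 -286.433  129.487] yaw -2.9301743450641626 j [-0.246  0.374 -0.288 -0.    -0.909 -1.113] tool shift [  0.932  -0.891 112.487]
[222.877 202.697] [223.518 129.512]
```

View pics/w3.png

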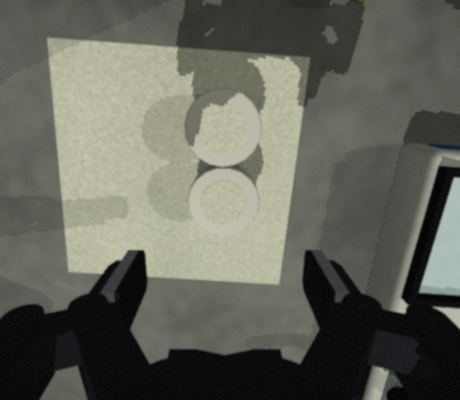

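The two lids are at crop (224,202) and (223,128), matching the predictions. The fingers will close across the row of pots, so I go down on the nearer one.

{"op": "send_rows", "data": {
  "series": [
    [[1,-1,45],[0,0,0],76],
    [[0,0,35],[0,0,0],76],
    [[0,0,20],[0,0,0],76],
    [[0,0,12],[0,0,0],76],
    [[0,0,0],[0,0,0],50],
    [[0,0,0],[0,0,0],50],
    [[0,0,0],[0,0,0],50],
    [[0,0,0],[0,0,0],50]
  ]
}}

```text
clock: 11.8
position: [483.3, -288.6, 18.3]
ee_rot: [-0.103, 0.995, -0.0, 0.001]
contact_force: [0.5, 0.2, -1.0]
gripper_width: 54.1
grasp_force: 63.3
```

{"op": "send_rows", "data": {
  "series": [
    [[0,0,0],[0,0,0],50],
    [[0,0,0],[0,0,0],50],
    [[0,0,-10],[0,0,0],50],
    [[0,0,-40],[0,0,0],50],
    [[0,0,-50],[0,0,0],50],
    [[0,0,-15],[0,0,0],50],
    [[0,0,0],[0,0,0],50]
  ]
}}

```text
clock: 12.5
position: [484.6, -289.1, 136.4]
ee_rot: [-0.103, 0.995, -0.002, 0.004]
contact_force: [-0.3, 0.8, -2.0]
gripper_width: 54.4
grasp_force: 64.0
```

{"op": "send_rows", "data": {
  "series": [
    [[0,0,0],[0,0,-0.15],50],
    [[0,0,0],[0,0,-0.15],50],
    [[0,0,0],[0,0,-0.15],50],
    [[0,0,0],[0,0,-0.15],50],
    [[0,0,0],[0,0,-0.15],50],
    [[0,0,0],[0,0,-0.15],50],
    [[0,0,0],[0,0,-0.15],50],
    [[0,0,0],[0,0,-0.15],50]
  ]
}}

```text
clock: 13.3
position: [481.4, -288.0, 130.4]
ee_rot: [-0.649, 0.761, 0.002, -0.001]
contact_force: [0.3, -0.2, -1.7]
gripper_width: 54.1
grasp_force: 64.0
```

{"op": "send_rows", "data": {
  "series": [
    [[0,0,0],[0,0,-0.15],50],
    [[0,0,0],[0,0,-0.15],50],
    [[-35,0,0],[0,0,0],50],
    [[-45,0,0],[0,0,0],50],
    [[-45,0,0],[0,0,0],50],
    [[-45,0,0],[0,0,0],50],
    [[-40,0,0],[0,0,0],50],
    [[-35,0,0],[0,0,0],50]
  ]
}}

```text
clock: 14.1
position: [447.7, -44.2, 131.0]
ee_rot: [0.754, -0.657, -0.001, 0.001]
contact_force: [-0.0, -0.6, -0.6]
gripper_width: 54.7
grasp_force: 64.0
```

```bash
python3 -c "
from h import *
goto((459.5,-18.5,69))"
```

```text
pos [447.662 -44.193 131.018] yaw -1.4345452866391026 j [ 0.264  0.198 -0.546 -0.001 -0.83  -0.128] tool shift [-23.837 -15.413  61.974]
```

{"op": "send_rows", "data": {
  "series": [
    [[-24,-15,0],[0,0,0],50],
    [[0,0,30],[0,0,0],50],
    [[0,0,20],[0,0,0],50],
    [[0,0,9],[0,0,0],50],
    [[0,0,3],[0,0,0],50],
    [[0,0,1],[0,0,0],50],
    [[0,0,1],[0,0,0],50],
    [[0,0,0],[0,0,0],50]
  ]
}}

```text
clock: 14.9
position: [461.6, -20.0, 68.9]
ee_rot: [0.753, -0.658, 0.0, -0.001]
contact_force: [0.3, -0.4, -0.9]
gripper_width: 54.3
grasp_force: 64.1
```

{"op": "send_rows", "data": {
  "series": [
    [[0,0,1],[0,0,0],50],
    [[0,0,0.5],[0,0,0],50],
    [[0,0,0],[0,0,0],50]
  ]
}}

```text
clock: 15.2
position: [461.5, -19.9, 67.6]
ee_rot: [0.754, -0.657, 0.0, -0.0]
contact_force: [-1.8, 1.5, 5.2]
gripper_width: 54.4
grasp_force: 64.8
```

{"op": "send_rows", "data": {
  "series": [
    [[0,0,0],[0,0,0],72],
    [[0,0,0],[0,0,0],72],
    [[0,0,0],[0,0,0],72],
    [[0,0,-20],[0,0,0],72],
    [[0,0,-42],[0,0,0],72],
    [[45,11,0],[0,0,0],72],
    [[45,11,0],[0,0,0],72],
    [[45,11,0],[0,0,0],72]
  ]
}}

```text
clock: 16.0
position: [446.7, -159.2, 129.2]
ee_rot: [0.754, -0.657, 0.0, -0.0]
contact_force: [1.2, -0.0, -0.4]
gripper_width: 72.1
grasp_force: 0.0
```

{"op": "send_rows", "data": {
  "series": [
    [[45,11,0],[0,0,0],72],
    [[45,11,0],[0,0,0],72],
    [[45,11,0],[0,0,0],72],
    [[2,3,0],[0,0,0],72],
    [[0,0,0],[0,0,0],72],
    [[0,0,0],[0,0,0],72]
  ]
}}

```text
clock: 16.6
position: [429.4, -298.2, 128.6]
ee_rot: [0.754, -0.657, -0.0, 0.0]
contact_force: [-0.2, 0.3, -0.8]
gripper_width: 72.1
grasp_force: 0.0
```

Run:
```python
from h import *
c=camera_info("wrist");im=get_image("wrist");save("w4",im[100:300,150:450])
g=cv2.resize(cv2.cvtColor(im[140:270,230:420],cv2.COLOR_RGB2GRAY),None,fx=3,fy=3,interpolation=cv2.INTER_CUBIC)
h=cv2.HoughCircles(g,cv2.HOUGH_GRADIENT,1,120,param1=80,param2=18,minRadius=85,maxRadius=125)
for x,y,q in h[0]: p=(230+x/3,140+y/3);X=ray("wrist",p,46,c);print(p,q/3,X[:2])
goto((429,-298.5,17))
```

```text
(np.float32(332.16666), np.float32(203.83333)) 35.066666 [ 424.769 -299.791]
pos [ 429.643 -297.833  128.704] yaw -1.4335354078536362 j [-0.296  0.315 -0.384 -0.    -0.873  0.433] tool shift [  0.606   0.694 111.704]
```

{"op": "send_rows", "data": {
  "series": [
    [[1,3,45],[0,0,0],72],
    [[0,0,35],[0,0,0],72],
    [[0,0,20],[0,0,0],72],
    [[0,0,12],[0,0,0],72],
    [[0,0,0],[0,0,0],50],
    [[0,0,0],[0,0,0],50],
    [[0,0,0],[0,0,0],50],
    [[0,0,0],[0,0,0],50]
  ]
}}

```text
clock: 17.45
position: [427.5, -300.3, 17.8]
ee_rot: [0.754, -0.657, 0.001, -0.0]
contact_force: [0.3, 0.3, -0.8]
gripper_width: 54.7
grasp_force: 63.3
```

{"op": "send_rows", "data": {
  "series": [
    [[0,0,0],[0,0,0],50],
    [[0,0,0],[0,0,0],50],
    [[0,0,-10],[0,0,0],50],
    [[0,0,-40],[0,0,0],50],
    [[0,0,-50],[0,0,0],50],
    [[0,0,-15],[0,0,0],50],
    [[0,0,0],[0,0,0],50]
  ]
}}

```text
clock: 18.15
position: [428.6, -300.9, 135.6]
ee_rot: [0.754, -0.657, 0.004, -0.001]
contact_force: [-0.1, -0.1, -1.4]
gripper_width: 54.0
grasp_force: 63.9
```

```bash
python3 -c "
from h import *
goto((468.5,-87,69))"
```

```text
pos [ 428.65  -300.937  135.644] yaw -1.434612749471639 j [-0.302  0.304 -0.379  0.001 -0.879  0.438] tool shift [-206.801  -68.046   66.344]
```

{"op": "send_rows", "data": {
  "series": [
    [[-30,-10,0],[0,0,0],50],
    [[-45,-15,0],[0,0,0],50],
    [[-45,-15,0],[0,0,0],50],
    [[-45,-15,0],[0,0,0],50],
    [[-42,-13,0],[0,0,0],50],
    [[0,0,0],[0,0,0],50],
    [[0,0,0],[0,0,0],50]
  ]
}}

```text
clock: 18.85
position: [465.2, -84.9, 130.7]
ee_rot: [0.754, -0.657, -0.001, 0.001]
contact_force: [-0.8, 0.3, -1.8]
gripper_width: 54.6
grasp_force: 63.9
```

{"op": "send_rows", "data": {
  "series": [
    [[0,0,30],[0,0,0],50],
    [[0,0,20],[0,0,0],50],
    [[0,0,6],[0,0,0],50],
    [[0,0,3],[0,0,0],50],
    [[0,0,1],[0,0,0],50],
    [[0,0,0],[0,0,0],50],
    [[0,0,0],[0,0,0],50]
  ]
}}

```text
clock: 19.55
position: [466.7, -86.0, 72.6]
ee_rot: [0.753, -0.657, 0.001, -0.001]
contact_force: [0.2, 0.3, -1.7]
gripper_width: 54.8
grasp_force: 63.9
```

{"op": "send_rows", "data": {
  "series": [
    [[0,0,3],[0,0,0],50],
    [[0,0,1],[0,0,0],50],
    [[0,0,1],[0,0,0],50],
    [[0,0,0],[0,0,0],50],
    [[0,0,0],[0,0,0],50]
  ]
}}

```text
clock: 20.05
position: [466.1, -85.8, 66.8]
ee_rot: [0.754, -0.657, -0.0, 0.0]
contact_force: [0.2, 0.2, -1.4]
gripper_width: 54.6
grasp_force: 64.1
```

{"op": "send_rows", "data": {
  "series": [
    [[0,0,0],[0,0,0],72],
    [[0,0,0],[0,0,0],72],
    [[0,0,0],[0,0,0],72],
    [[0,0,-20],[0,0,0],72],
    [[0,0,-45],[0,0,0],72],
    [[0,0,-45],[0,0,0],72],
    [[0,0,0],[0,0,0],72],
    [[0,0,0],[0,0,0],72]
  ]
}}

```text
clock: 20.85
position: [466.5, -85.7, 178.0]
ee_rot: [0.753, -0.658, 0.001, -0.001]
contact_force: [0.5, 0.8, 0.2]
gripper_width: 71.7
grasp_force: 0.0
```

Run:
```python
from h import *
goto((587,58.5,130))
im=get_image("scene");save("s5",cv2.resize(im[140:280,230:400],None,fx=3,fy=3))
```

```text
pos [466.543 -85.69  177.976] yaw -1.4350056837940621 j [ 0.162  0.177 -0.431 -0.    -0.959 -0.026] tool shift [-126.536 -138.707   48.49 ]
```

View pics/s5.png

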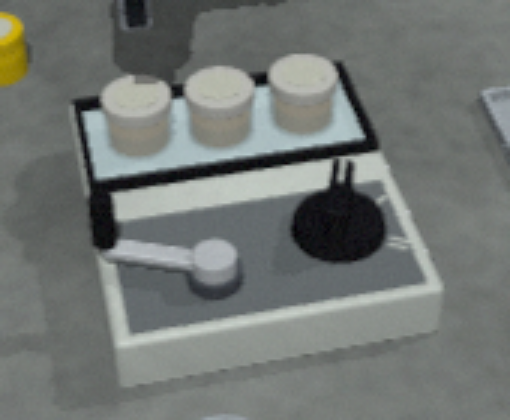

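Three pots stand upright on the stage at crop (137,110), (219,105) and (302,92). Next is the knob.

{"op": "send_rows", "data": {
  "series": [
    [[-32,-35,0],[0,0,0],50],
    [[-32,-35,0],[0,0,0],50],
    [[-32,-35,0],[0,0,0],50],
    [[-30,-34,0],[0,0,0],50],
    [[0,0,0],[0,0,-0.15],50],
    [[0,0,0],[0,0,-0.15],50],
    [[0,0,0],[0,0,-0.15],50],
    [[0,0,0],[0,0,-0.15],50]
  ]
}}

```text
clock: 21.7
position: [585.7, 57.7, 174.2]
ee_rot: [0.915, -0.403, -0.002, 0.002]
contact_force: [-0.3, 0.0, -0.6]
gripper_width: 50.3
grasp_force: 0.0
```

{"op": "send_rows", "data": {
  "series": [
    [[0,0,0],[0,0,-0.15],50],
    [[0,0,0],[0,0,-0.15],50],
    [[0,0,0],[0,0,-0.15],50],
    [[0,0,0],[0,0,-0.05],50],
    [[0,0,0],[0,0,0],50],
    [[0,0,0],[0,0,0],50]
  ]
}}

```text
clock: 22.3
position: [586.1, 57.6, 175.3]
ee_rot: [0.986, -0.167, -0.001, 0.001]
contact_force: [0.6, 0.1, -0.1]
gripper_width: 50.1
grasp_force: 0.0
```

Run:
```python
from h import *
goto((587,58.5,70))
c=camera_info("wrist")
im=get_image("wrist");save("w6",im)
print(proj(c,(587,58.5,95)),proj(c,(587-28*np.cos(.33),58.5+28*np.sin(.33),95)),proj(c,(559,95.7,50)),proj(c,(607.7,100.6,50)))
```

```text
pos [586.095  57.63  175.304] yaw -0.3361049594522119 j [ 0.373  0.37  -0.163 -0.    -1.041  0.862] tool shift [  0.808  -1.304 105.3  ]
[324.021 206.607] [324.273 240.201] [296.415 230.108] [271.914 184.358]
```

View pics/w6.png

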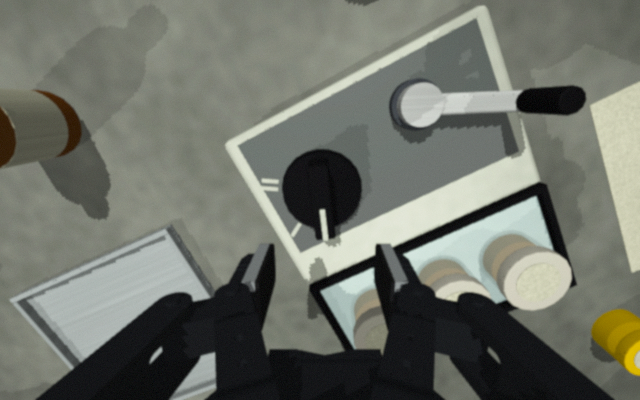

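The bar is at about (323,201), with the pointer end at (327,240), so it is tilted about 0.08 rad from my tool. The marks at (296,229) and (270,184) match the predictions.

Run:
```python
from h import *
c=camera_info("wrist");im=cv2.imread("pics/w6.png")
v=im.max(2)
m=np.zeros(v.shape,np.uint8); m[140:262,270:375]=(v[140:262,270:375]<45)
cs,_=cv2.findContours(m,cv2.RETR_EXTERNAL,cv2.CHAIN_APPROX_NONE)
k=max(cs,key=cv2.contourArea);print(cv2.minEnclosingCircle(k),cv2.boundingRect(k),ray("wrist",cv2.minEnclosingCircle(k)[0],62,c))
w=np.zeros_like(m);w[200:245,312:338]=v[200:245,312:338]>120
ys,xs=np.nonzero(w);P=np.stack([xs,ys],1).astype(np.float32)
print(len(P),P.min(0),P.max(0))
vx,vy,x0,y0=cv2.fitLine(P,cv2.DIST_L2,0,.01,.01).ravel()
a=ray("wrist",(x0,y0),95,c);b=ray("wrist",(x0+vx*10*np.sign(vy),y0+abs(vy)*10),95,c)
d=(b-a)[:2];print(a,"pointer ang",np.arctan2(d[1],d[0]))
for p in[(296.5,229),(270,184)]:print(ray("wrist",p,50,c))
```

```text
((321.586181640625, 193.79251098632812), 44.4448356628418) (283, 150, 78, 89) [588.166  60.438  62.   ]
300 [314. 209.] [337. 244.]
[567.996  64.296  95.   ] pointer ang 3.009458954787848
[560.136  95.367  50.   ]
[608.738 102.259  50.   ]
```

{"op": "send_rows", "data": {
  "series": [
    [[2,-2,0],[0,0,-0.1],50],
    [[0,0,40],[0,0,0],50],
    [[0,0,35],[0,0,0],50],
    [[0,0,20],[0,0,0],50],
    [[0,0,9],[0,0,0],50],
    [[0,0,0],[0,0,0],50],
    [[0,0,0],[0,0,0],50]
  ]
}}

```text
clock: 23.05
position: [590.1, 59.2, 73.8]
ee_rot: [0.993, -0.117, 0.001, -0.0]
contact_force: [-0.1, -0.5, 1.0]
gripper_width: 49.9
grasp_force: 0.0
```

{"op": "send_rows", "data": {
  "series": [
    [[0,0,0],[0,0,0],12],
    [[0,0,0],[0,0,0],12],
    [[0,0,0],[0,0,0],12],
    [[0,0,0],[0,0,0],12],
    [[0,0,0],[0,0,0],12],
    [[0,0,0],[0,0,0],12],
    [[0,0,0],[0,0,0],12]
  ]
}}

```text
clock: 23.75
position: [589.8, 59.0, 74.2]
ee_rot: [0.993, -0.117, 0.001, -0.0]
contact_force: [-1.2, -0.1, 5.0]
gripper_width: 14.6
grasp_force: 59.4
```

```bash
python3 -c "
from h import *
goto((588.5,59.5,70));print(monitor.read_state()['wrist_torque'])"
```

```text
pos [589.843  59.04   74.175] yaw -0.23444575178370036 j [ 0.373  0.484 -0.27   0.001 -0.815  0.963] tool shift [-1.42  -0.133  4.173]
[-0.167  0.394  0.012]
```

{"op": "send_rows", "data": {
  "series": [
    [[0,0,0],[0,0,0.11],12],
    [[0,0,0],[0,0,0.11],12],
    [[0,0,0],[0,0,0.11],12],
    [[0,0,0],[0,0,0.11],12],
    [[0,0,0],[0,0,0.11],12],
    [[0,0,0],[0,0,0.12],12],
    [[0,0,0],[0,0,0],12],
    [[0,0,0],[0,0,0],12]
  ]
}}

```text
clock: 24.55
position: [589.4, 58.4, 74.2]
ee_rot: [0.899, -0.437, 0.0, 0.0]
contact_force: [-1.3, -1.4, 6.8]
gripper_width: 15.0
grasp_force: 59.6
```

```bash
python3 -c "
from h import *
goto((588.5,59.5,70));print(monitor.read_state()['wrist_torque'])"
```

```text
pos [589.417  58.443  74.158] yaw -0.9048029798552408 j [ 0.372  0.484 -0.271  0.001 -0.816  0.293] tool shift [-1.402  0.068  4.156]
[-0.664  0.488 -0.054]
```

{"op": "send_rows", "data": {
  "series": [
    [[0,0,0],[0,0,0],50],
    [[0,0,0],[0,0,0],50],
    [[0,0,0],[0,0,0],50],
    [[0,0,-30],[0,0,0],50],
    [[0,0,-40],[0,0,0],50],
    [[0,0,-40],[0,0,0],50],
    [[0,0,0],[0,0,0],50],
    [[0,0,0],[0,0,0],50]
  ]
}}

```text
clock: 25.35
position: [589.5, 59.4, 183.7]
ee_rot: [0.899, -0.437, 0.001, -0.001]
contact_force: [-0.8, 0.6, -1.8]
gripper_width: 49.9
grasp_force: 0.0
```

Run:
```python
from h import *
c=camera_info("wrist")
im=get_image("wrist");save("w7",im[100:350,150:650]); goto((0,0,0))
print(proj(c,(588.5,59.5,95)),[proj(c,(588.5+r*np.cos(2.235),59.5+r*np.sin(2.235),95)) for r in(20,30)],proj(c,(559.6,95.5,50)))
a=lambda px,z:ray("wrist",px,z,c)
```

```text
pos [588.709  59.155 182.255] yaw -0.905049351692324 j [ 0.373  0.367 -0.148 -0.001 -1.057  0.293] tool shift [-316.931  499.447  182.761]
[327.246 204.197] [array([327.153, 227.718]), array([327.108, 239.063])] [327.326 234.736]
```

View pics/w7.png

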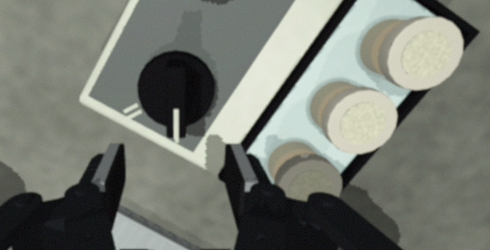

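The pointer at crop (177,125) is on the axis-to-mark line, and the mark itself is hidden right under it. Focus is at the single mark. Next is the lever.

{"op": "send_rows", "data": {
  "series": [
    [[36,23,0],[0,0,0],36],
    [[36,23,0],[0,0,0],36],
    [[36,23,0],[0,0,0],36],
    [[35,22,0],[0,0,0],36],
    [[0,0,0],[0,0,0.14],36],
    [[0,0,0],[0,0,0.14],36],
    [[0,0,0],[0,0,0.14],36],
    [[0,0,0],[0,0,0.14],36]
  ]
}}

```text
clock: 26.2
position: [605.0, -109.8, 180.4]
ee_rot: [0.741, -0.671, -0.002, 0.001]
contact_force: [-0.5, 0.5, -0.7]
gripper_width: 36.0
grasp_force: 0.0
```

{"op": "send_rows", "data": {
  "series": [
    [[0,0,0],[0,0,0.14],36],
    [[0,0,0],[0,0,0.14],36],
    [[0,0,0],[0,0,0.14],36],
    [[0,0,0],[0,0,0],36],
    [[0,0,0],[0,0,0],36]
  ]
}}

```text
clock: 26.7
position: [605.5, -109.6, 181.3]
ee_rot: [-0.589, 0.808, 0.001, -0.001]
contact_force: [0.7, 0.0, -0.2]
gripper_width: 35.9
grasp_force: 0.0
```

Run:
```python
from h import *
c=camera_info("wrist")
im=get_image("wrist");save("w8",im[60:360,100:560]); goto((605.3,-109.5,76))
o=np.array([100,60])
for q in [(605.3,-109.5,118),(605.3,-109.5,72),(630,-35.5,78)]: print(proj(c,q)-o)
```

```text
pos [ 605.629 -109.58   181.702] yaw -1.8823643811043702 j [ 0.084  0.407 -0.087 -0.    -1.079 -0.395] tool shift [ -0.046   0.136 105.702]
[225.704 153.176]
[225.32  134.718]
[224.393 219.146]
```

View pics/w8.png

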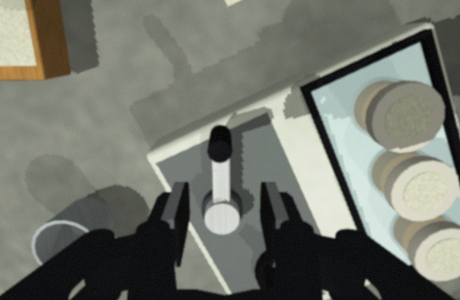

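The post top is at crop (220,152) and the pivot at (222,217), about 3 mm left of my prediction. The fingers straddle the post.

{"op": "send_rows", "data": {
  "series": [
    [[0,-2,40],[0,0,0],36],
    [[0,0,35],[0,0,0],36],
    [[0,0,18],[0,0,0],36],
    [[0,0,10],[0,0,0],36],
    [[0,0,0],[0,0,0],36],
    [[0,0,0],[0,0,0],36]
  ]
}}

```text
clock: 27.35
position: [608.8, -110.3, 80.7]
ee_rot: [-0.588, 0.809, -0.001, 0.001]
contact_force: [0.7, 0.1, 0.7]
gripper_width: 36.1
grasp_force: 0.0
```

Run:
```python
from h import *
# arc plan: fingers straddle; relative tool motion per row for a turn of a about pivot (yaw + => tool z -)
a=1.0/10
R=80.
# tool x radial, tangent forward=-y. after turning, in old frame:
print("per row x",R*(np.cos(a)-1),"y",-R*np.sin(a))
goto((607,-110,76))
```

```text
per row x -0.39966677775793436 y -7.986673331746252
pos [ 608.775 -110.29    80.693] yaw -1.8838512061417774 j [ 0.082  0.512 -0.197  0.001 -0.86  -0.396] tool shift [0.272 1.786 4.69 ]
```

{"op": "send_rows", "data": {
  "series": [
    [[0,0,4],[0,0,0],24],
    [[0,0,0],[0,0,0],24],
    [[0,0,0],[0,0,0],24],
    [[-0.4,-8,0],[0,0,-0.1],24],
    [[-0.4,-8,0],[0,0,-0.1],24],
    [[-0.4,-8,0],[0,0,-0.1],24],
    [[-0.4,-8,0],[0,0,-0.1],24],
    [[-0.4,-8,0],[0,0,-0.1],24]
  ]
}}

```text
clock: 28.15
position: [646.3, -112.8, 76.0]
ee_rot: [0.771, -0.637, -0.001, 0.001]
contact_force: [-3.9, 1.0, 1.9]
gripper_width: 24.0
grasp_force: 1.7
```

{"op": "send_rows", "data": {
  "series": [
    [[-0.4,-8,0],[0,0,-0.1],24],
    [[-0.4,-8,0],[0,0,-0.1],24],
    [[-0.4,-8,0],[0,0,-0.1],24],
    [[-0.4,-8,0],[0,0,-0.1],24],
    [[0,0,0],[0,0,0],24],
    [[0,0,0],[0,0,0],24]
  ]
}}

```text
clock: 28.75
position: [675.7, -101.1, 75.8]
ee_rot: [0.881, -0.474, -0.001, 0.001]
contact_force: [-4.4, -0.9, 2.2]
gripper_width: 24.0
grasp_force: 2.1
```

Run:
```python
from h import *
goto((681,-97,76));s=monitor.read_state();p=s['position']-[630.5,-35.8,0];print(np.hypot(*p[:2]),np.arctan2(p[1],p[0])+1.876,s['contact_force'])
```

```text
pos [ 675.66  -101.117   75.828] yaw -0.9872020716046129 j [ 0.087  0.613 -0.02  -0.    -0.941  0.496] tool shift [-0.493 -6.724 -0.187]
79.40855137287888 0.9101353046694676 [-4.364 -0.881  2.2  ]
```

{"op": "send_rows", "data": {
  "series": [
    [[-0.4,-8,0],[0,0,-0.1],24],
    [[0,-2,0],[0,0,0],24],
    [[0,0,0],[0,0,0],24]
  ]
}}

```text
clock: 29.05
position: [684.2, -95.1, 75.8]
ee_rot: [0.903, -0.429, -0.001, 0.0]
contact_force: [-4.6, -2.0, 1.9]
gripper_width: 24.2
grasp_force: 2.3
```

{"op": "send_rows", "data": {
  "series": [
    [[0,-2,0],[0,0,-0.02],24],
    [[0,0,0],[0,0,0],24]
  ]
}}

```text
clock: 29.25
position: [685.3, -94.1, 75.8]
ee_rot: [0.907, -0.42, -0.001, 0.001]
contact_force: [-6.0, -1.4, 2.0]
gripper_width: 24.0
grasp_force: 2.8
```

{"op": "send_rows", "data": {
  "series": [
    [[0,-2,0],[0,0,-0.02],24],
    [[0,0,0],[0,0,0],24]
  ]
}}

```text
clock: 29.45
position: [685.3, -93.8, 75.7]
ee_rot: [0.912, -0.411, -0.003, 0.002]
contact_force: [-9.0, -4.4, 4.2]
gripper_width: 24.0
grasp_force: 4.6
```

{"op": "send_rows", "data": {
  "series": [
    [[0,0,0],[0,0,0],24],
    [[0,6,0],[0,0,0.04],24],
    [[-0.4,8,0],[0,0,0.1],24],
    [[-0.4,8,0],[0,0,0.1],24],
    [[-0.4,8,0],[0,0,0.1],24],
    [[-0.4,8,0],[0,0,0.1],24],
    [[-0.4,8,0],[0,0,0.1],24],
    [[-0.4,8,0],[0,0,0.1],24]
  ]
}}

```text
clock: 30.25
position: [639.4, -114.7, 75.7]
ee_rot: [0.735, -0.678, 0.0, -0.0]
contact_force: [-2.7, -1.9, -0.4]
gripper_width: 23.9
grasp_force: 1.4
```

{"op": "send_rows", "data": {
  "series": [
    [[-0.4,8,0],[0,0,0.1],24],
    [[-0.4,8,0],[0,0,0.1],24],
    [[-0.4,8,0],[0,0,0.1],24],
    [[-0.4,8,0],[0,0,0.1],24],
    [[0,0,0],[0,0,0],24],
    [[0,0,0],[0,0,0],44],
    [[0,0,0],[0,0,0],44]
  ]
}}

```text
clock: 30.95
position: [609.3, -110.3, 76.1]
ee_rot: [-0.588, 0.809, -0.001, 0.001]
contact_force: [-0.5, 0.0, -0.0]
gripper_width: 43.9
grasp_force: 0.0
```

{"op": "send_rows", "data": {
  "series": [
    [[0,0,-15],[0,0,0],44],
    [[0,0,-40],[0,0,0],44],
    [[0,0,-50],[0,0,0],44],
    [[0,0,0],[0,0,0],44],
    [[0,0,0],[0,0,0],44]
  ]
}}

```text
clock: 31.45
position: [609.4, -110.2, 182.6]
ee_rot: [-0.588, 0.809, -0.001, 0.002]
contact_force: [-0.9, -0.5, -0.8]
gripper_width: 44.0
grasp_force: 0.0
```

Run:
```python
from h import *
im=get_image("wrist");save("w9",im[60:360,100:560]); goto((588.5,59.5,182))
```

```text
pos [ 608.225 -110.235  180.755] yaw -1.8848003865371261 j [ 0.082  0.411 -0.083 -0.001 -1.076 -0.396] tool shift [-155.344   71.186   -1.146]
```

View pics/w9.png

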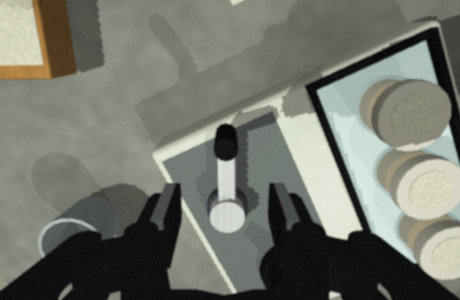

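The post at crop (226,140) and pivot (227,215) show the lever is home, and the pots are still standing. Back to the knob.

{"op": "send_rows", "data": {
  "series": [
    [[-39,18,0],[0,0,0],50],
    [[-39,18,0],[0,0,0],50],
    [[-39,18,0],[0,0,0],50],
    [[-38,17,0],[0,0,0],50],
    [[0,0,0],[0,0,-0.14],50],
    [[0,0,0],[0,0,-0.14],50],
    [[0,0,0],[0,0,-0.14],50],
    [[0,0,0],[0,0,-0.14],50]
  ]
}}

```text
clock: 32.3
position: [587.7, 59.1, 178.7]
ee_rot: [0.79, -0.612, -0.001, 0.001]
contact_force: [0.1, -0.1, 0.3]
gripper_width: 50.2
grasp_force: 0.0
```

{"op": "send_rows", "data": {
  "series": [
    [[0,0,0],[0,0,-0.14],50],
    [[0,0,0],[0,0,-0.14],50],
    [[0,0,0],[0,0,-0.14],50],
    [[0,0,0],[0,0,0],50],
    [[0,0,0],[0,0,0],50]
  ]
}}

```text
clock: 32.8
position: [588.0, 58.9, 179.5]
ee_rot: [0.899, -0.438, -0.001, 0.001]
contact_force: [-0.1, -0.4, 0.3]
gripper_width: 49.8
grasp_force: 0.0
```

Run:
```python
from h import *
goto((588.8,59,72))
```

```text
pos [587.995  58.864 179.478] yaw -0.9076861598057469 j [ 0.373  0.369 -0.152 -0.    -1.051  0.29 ] tool shift [  0.481  -0.949 107.476]
```

{"op": "send_rows", "data": {
  "series": [
    [[0,-1,40],[0,0,0],50],
    [[0,0,35],[0,0,0],50],
    [[0,0,20],[0,0,0],50],
    [[0,0,10],[0,0,0],50],
    [[0,0,0],[0,0,0],50],
    [[0,0,0],[0,0,0],50]
  ]
}}

```text
clock: 33.4
position: [590.1, 59.8, 76.7]
ee_rot: [0.899, -0.437, 0.001, -0.0]
contact_force: [-0.0, -0.6, 0.3]
gripper_width: 49.7
grasp_force: 0.0
```

{"op": "send_rows", "data": {
  "series": [
    [[0,0,0],[0,0,0],12],
    [[0,0,0],[0,0,0],12],
    [[0,0,0],[0,0,0],12],
    [[0,0,0],[0,0,0],12],
    [[0,0,0],[0,0,0],12],
    [[0,0,0],[0,0,0],12],
    [[0,0,0],[0,0,0],12]
  ]
}}

```text
clock: 34.1
position: [589.0, 59.1, 77.3]
ee_rot: [0.899, -0.437, 0.0, 0.0]
contact_force: [-4.0, -2.1, 5.3]
gripper_width: 14.5
grasp_force: 60.2
```

Run:
```python
from h import *
goto((588.8,59,72)); print(monitor.read_state()['contact_force'])
```

```text
pos [588.97   59.124  77.28 ] yaw -0.9046131577615968 j [ 0.374  0.48  -0.268  0.001 -0.823  0.292] tool shift [-0.01   0.208  5.28 ]
[-3.956 -2.086  5.345]
```

Turn by 1.10 rad clockwise to the double mark.

{"op": "send_rows", "data": {
  "series": [
    [[0,0,0],[0,0,0.14],12],
    [[0,0,0],[0,0,0.14],12],
    [[0,0,0],[0,0,0.14],12],
    [[0,0,0],[0,0,0.14],12],
    [[0,0,0],[0,0,0.14],12],
    [[0,0,0],[0,0,0.14],12],
    [[0,0,0],[0,0,0.13],12],
    [[0,0,0],[0,0,0.13],12]
  ]
}}

```text
clock: 34.9
position: [588.7, 59.0, 77.3]
ee_rot: [-0.536, 0.844, -0.0, -0.0]
contact_force: [-3.1, -2.2, 5.1]
gripper_width: 14.4
grasp_force: 60.3
```

{"op": "send_rows", "data": {
  "series": [
    [[0,0,0],[0,0,0],12],
    [[0,0,0],[0,0,0],50],
    [[0,0,0],[0,0,0],50],
    [[0,0,0],[0,0,0],50],
    [[0,0,-30],[0,0,0],50],
    [[0,0,-40],[0,0,0],50],
    [[0,0,-35],[0,0,0],50],
    [[0,0,0],[0,0,0],50]
  ]
}}

```text
clock: 35.7
position: [592.7, 60.4, 186.8]
ee_rot: [-0.539, 0.842, -0.002, 0.006]
contact_force: [0.2, 0.6, 0.7]
gripper_width: 50.1
grasp_force: 0.0
```

Run:
```python
from h import *
c=camera_info("wrist")
im=get_image("wrist");save("w10",cv2.resize(im[120:280,220:440],None,fx=2,fy=2));goto((607.5,-110.3,181))
f=lambda q:2*(proj(c,q)-[220,120])
print(f((588.5,59.5,95)),f((588.5+25*np.cos(1.135),59.5+25*np.sin(1.135),95)),f((608.2,101.4,50)),f((559.6,95.5,50)))
```

```text
pos [590.901  60.213 183.814] yaw -2.004441812285178 j [ 0.374  0.366 -0.146  0.    -1.052 -0.808] tool shift [147.767 -86.698   2.545]
[221.741 153.558] [221.209 211.967] [219.585 216.557] [307.492 166.793]
```

View pics/w10.png

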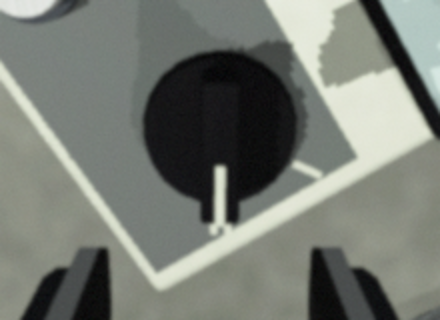

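The pointer at crop (220,195) lies straight over the double mark, whose two ticks show on either side at (214,229) and (227,229). Second shot.

{"op": "send_rows", "data": {
  "series": [
    [[37,-22,0],[0,0,0],36],
    [[37,-22,0],[0,0,0],36],
    [[37,-22,0],[0,0,0],36],
    [[37,-21,0],[0,0,0],36],
    [[0,0,0],[0,0,-0.12],36],
    [[0,0,0],[0,0,0],36],
    [[0,0,0],[0,0,0],36]
  ]
}}

```text
clock: 36.45
position: [605.5, -111.0, 179.7]
ee_rot: [-0.587, 0.81, 0.001, -0.001]
contact_force: [-0.4, 0.4, -0.2]
gripper_width: 36.1
grasp_force: 0.0
```

Run:
```python
from h import *
goto((607.5,-110.3,76))
```

```text
pos [ 605.468 -111.018  179.65 ] yaw -1.8870277475044586 j [ 0.081  0.409 -0.089 -0.    -1.075 -0.397] tool shift [ -1.36   -1.902 103.646]
```

{"op": "send_rows", "data": {
  "series": [
    [[-1,-2,40],[0,0,0],36],
    [[0,0,35],[0,0,0],36],
    [[0,0,18],[0,0,0],36],
    [[0,0,11],[0,0,0],36],
    [[0,0,0],[0,0,0],36],
    [[0,0,0],[0,0,0],24],
    [[0,0,0],[0,0,0],24]
  ]
}}

```text
clock: 37.15
position: [609.2, -110.7, 78.4]
ee_rot: [-0.588, 0.809, -0.001, 0.001]
contact_force: [0.1, 0.7, -0.3]
gripper_width: 23.9
grasp_force: 0.0
```

{"op": "send_rows", "data": {
  "series": [
    [[-0.4,-8,0],[0,0,-0.1],24],
    [[-0.4,-8,0],[0,0,-0.1],24],
    [[-0.4,-8,0],[0,0,-0.1],24],
    [[-0.4,-8,0],[0,0,-0.1],24],
    [[-0.4,-8,0],[0,0,-0.1],24],
    [[-0.4,-8,0],[0,0,-0.1],24],
    [[-0.4,-8,0],[0,0,-0.1],24],
    [[-0.4,-8,0],[0,0,-0.1],24]
  ]
}}

```text
clock: 37.95
position: [668.8, -105.7, 77.8]
ee_rot: [0.857, -0.515, -0.002, 0.001]
contact_force: [-4.1, -0.1, 1.6]
gripper_width: 24.4
grasp_force: 2.1
```

{"op": "send_rows", "data": {
  "series": [
    [[-0.4,-8,0],[0,0,-0.1],24],
    [[-0.4,-8,0],[0,0,-0.1],24],
    [[0,-2,0],[0,0,0],24],
    [[0,-2,0],[0,0,-0.02],24],
    [[0,0,0],[0,0,0],24]
  ]
}}

```text
clock: 38.45
position: [685.7, -94.7, 77.6]
ee_rot: [0.908, -0.42, -0.001, 0.001]
contact_force: [-5.9, -0.7, 2.4]
gripper_width: 24.0
grasp_force: 2.3
```

{"op": "send_rows", "data": {
  "series": [
    [[0,-2,0],[0,0,-0.02],24],
    [[0,0,0],[0,0,0],24],
    [[0,0,0],[0,0,0],24]
  ]
}}

```text
clock: 38.75
position: [685.7, -94.4, 77.5]
ee_rot: [0.911, -0.411, -0.002, 0.002]
contact_force: [-8.4, -4.2, 4.5]
gripper_width: 23.6
grasp_force: 3.9
```

{"op": "send_rows", "data": {
  "series": [
    [[0,0,0],[0,0,0],24],
    [[0,6,0],[0,0,0.04],24],
    [[-0.4,8,0],[0,0,0.1],24],
    [[-0.4,8,0],[0,0,0.1],24],
    [[-0.4,8,0],[0,0,0.1],24],
    [[-0.4,8,0],[0,0,0.1],24],
    [[-0.4,8,0],[0,0,0.1],24],
    [[-0.4,8,0],[0,0,0.1],24]
  ]
}}

```text
clock: 39.55
position: [639.3, -115.4, 77.4]
ee_rot: [0.735, -0.679, 0.0, -0.0]
contact_force: [-3.6, -1.3, 1.5]
gripper_width: 24.2
grasp_force: 1.3
```

{"op": "send_rows", "data": {
  "series": [
    [[-0.4,8,0],[0,0,0.1],24],
    [[-0.4,8,0],[0,0,0.1],24],
    [[-0.4,8,0],[0,0,0.1],24],
    [[-0.4,8,0],[0,0,0.1],24],
    [[0,0,0],[0,0,0],24],
    [[0,0,0],[0,0,0],44],
    [[0,0,0],[0,0,0],44]
  ]
}}

```text
clock: 40.25
position: [609.4, -111.0, 77.3]
ee_rot: [-0.588, 0.809, -0.001, 0.001]
contact_force: [-0.5, 0.3, -0.0]
gripper_width: 44.0
grasp_force: 0.0
```

{"op": "send_rows", "data": {
  "series": [
    [[0,0,-15],[0,0,0],44],
    [[0,0,-40],[0,0,0],44],
    [[0,0,-50],[0,0,0],44],
    [[0,0,0],[0,0,0],44],
    [[0,0,0],[0,0,-0.15],72],
    [[0,0,0],[0,0,-0.15],72],
    [[0,0,0],[0,0,-0.15],72],
    [[0,0,0],[0,0,0],72]
  ]
}}

```text
clock: 41.05
position: [608.8, -111.1, 181.9]
ee_rot: [0.754, -0.657, 0.0, -0.0]
contact_force: [0.9, -0.2, -0.5]
gripper_width: 71.7
grasp_force: 0.0
```

Run:
```python
from h import *
goto((451,49.5,135))
im=get_image("wrist");save("w11",im)
```

```text
pos [ 608.847 -111.085  181.865] yaw -1.434629304655493 j [ 0.081  0.411 -0.08   0.    -1.079  0.055] tool shift [-180.529  134.64    46.702]
```

View pics/w11.png

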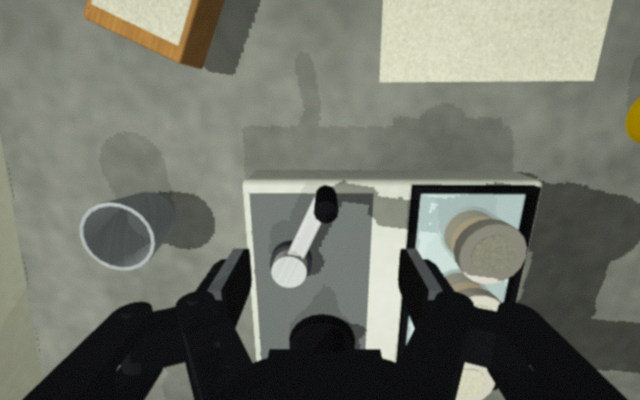

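The lever is home: pivot (290,268), post (325,205), the same direction as before. Everything else is undisturbed. Now I unload the pots.

{"op": "send_rows", "data": {
  "series": [
    [[-45,34,0],[0,0,0],72],
    [[-45,34,0],[0,0,0],72],
    [[-45,34,0],[0,0,0],72],
    [[-45,33,0],[0,0,0],72],
    [[0,0,0],[0,0,0],72],
    [[0,0,0],[0,0,0],72]
  ]
}}

```text
clock: 41.7
position: [467.8, 32.1, 182.5]
ee_rot: [0.754, -0.657, 0.001, -0.001]
contact_force: [0.9, -1.1, 0.0]
gripper_width: 71.9
grasp_force: 0.0
```

Run:
```python
from h import *
goto((451,49.5,68))
c=camera_info("wrist");im=get_image("wrist")
for p in[(451,49.5),(461.6,-19.9),(466.2,-85.8)]: print("exp",proj(c,(*p,96)))
g=cv2.resize(cv2.cvtColor(im[0:300,220:430],cv2.COLOR_RGB2GRAY),None,fx=3,fy=3,interpolation=cv2.INTER_CUBIC)
h=cv2.HoughCircles(g,cv2.HOUGH_GRADIENT,1,140,param1=80,param2=22,minRadius=70,maxRadius=140)
for x,y,q in h[0]: p=(220+x/3,y/3);print(p,q/3,ray("wrist",p,96,c)[:2])
```

```text
pos [467.824  32.113 182.52 ] yaw -1.4340259271441402 j [ 0.417  0.163 -0.436  0.    -0.97  -0.28 ] tool shift [-19.496  14.526 114.495]
exp [344.044 226.637]
exp [344.37  137.579]
exp [352.825  37.602]
(np.float32(350.1667), np.float32(43.833332)) 37.133335 [467.355 -81.834]
(np.float32(342.5), np.float32(225.5)) 33.600002 [452.371  48.702]
```

{"op": "send_rows", "data": {
  "series": [
    [[-19,14,0],[0,0,0],72],
    [[0,0,0],[0,0,0],72],
    [[0,0,45],[0,0,0],72],
    [[0,0,35],[0,0,0],72],
    [[0,0,22],[0,0,0],72],
    [[0,0,12],[0,0,0],72],
    [[0,0,0],[0,0,0],72]
  ]
}}

```text
clock: 42.45
position: [451.2, 46.7, 65.8]
ee_rot: [0.753, -0.658, -0.001, 0.002]
contact_force: [-0.5, -0.9, 0.1]
gripper_width: 72.3
grasp_force: 0.0
```

{"op": "send_rows", "data": {
  "series": [
    [[0,0,0],[0,0,0],50],
    [[0,0,0],[0,0,0],50],
    [[0,0,0],[0,0,0],50],
    [[0,0,0],[0,0,0],50],
    [[0,0,0],[0,0,0],50],
    [[0,0,0],[0,0,0],50]
  ]
}}

```text
clock: 43.05
position: [451.9, 48.2, 68.5]
ee_rot: [0.754, -0.657, 0.001, -0.001]
contact_force: [1.2, -1.9, 4.2]
gripper_width: 54.2
grasp_force: 63.5
```

{"op": "send_rows", "data": {
  "series": [
    [[0,0,-10],[0,0,0],50],
    [[0,0,-40],[0,0,0],50],
    [[0,0,-12],[0,0,0],50],
    [[0,0,0],[0,0,0],50],
    [[0,0,0],[0,0,0],50]
  ]
}}

```text
clock: 43.55
position: [450.4, 48.0, 129.5]
ee_rot: [0.753, -0.658, -0.001, 0.0]
contact_force: [-1.2, 0.5, -1.5]
gripper_width: 54.1
grasp_force: 63.8
```

Run:
```python
from h import *
goto((440,375,130))
```

```text
pos [450.413  47.997 129.461] yaw -1.4353045899600474 j [ 0.466  0.204 -0.542 -0.001 -0.825 -0.33 ] tool shift [-325.413  -33.853   -0.425]
```

{"op": "send_rows", "data": {
  "series": [
    [[-40,-4,0],[0,0,0],50],
    [[-45,-5,0],[0,0,0],50],
    [[-45,-5,0],[0,0,0],50],
    [[-45,-5,0],[0,0,0],50],
    [[-45,-5,0],[0,0,0],50],
    [[-45,-5,0],[0,0,0],50],
    [[-45,-5,0],[0,0,0],50],
    [[-15,0,0],[0,0,0],50]
  ]
}}

```text
clock: 44.35
position: [440.2, 378.0, 127.7]
ee_rot: [0.755, -0.656, 0.0, 0.001]
contact_force: [-0.1, -0.6, -1.1]
gripper_width: 54.6
grasp_force: 63.8
```

{"op": "send_rows", "data": {
  "series": [
    [[0,0,0],[0,0,0],50],
    [[0,0,40],[0,0,0],50],
    [[0,0,35],[0,0,0],50],
    [[0,0,18],[0,0,0],50],
    [[0,0,6],[0,0,0],50],
    [[0,0,3],[0,0,0],50],
    [[0,0,0],[0,0,0],50],
    [[0,0,0],[0,0,0],50]
  ]
}}

```text
clock: 45.15
position: [441.4, 375.1, 29.0]
ee_rot: [0.753, -0.657, -0.0, -0.001]
contact_force: [1.0, 0.0, -0.8]
gripper_width: 54.5
grasp_force: 63.8
```

{"op": "send_rows", "data": {
  "series": [
    [[0,0,4],[0,0,0],50],
    [[0,0,1],[0,0,0],50],
    [[0,0,0],[0,0,0],50],
    [[0,0,0],[0,0,0],50]
  ]
}}

```text
clock: 45.55
position: [440.9, 374.8, 22.9]
ee_rot: [0.754, -0.657, -0.0, -0.0]
contact_force: [0.1, -0.1, -0.9]
gripper_width: 54.1
grasp_force: 63.8
```

{"op": "send_rows", "data": {
  "series": [
    [[0,0,1],[0,0,0],50],
    [[0,0,0],[0,0,0],50],
    [[0,0,0],[0,0,0],50]
  ]
}}

```text
clock: 45.85
position: [441.0, 374.9, 22.5]
ee_rot: [0.754, -0.657, 0.0, -0.0]
contact_force: [-2.0, -1.2, 5.5]
gripper_width: 54.3
grasp_force: 64.6
```

{"op": "send_rows", "data": {
  "series": [
    [[0,0,0],[0,0,0],72],
    [[0,0,0],[0,0,0],72],
    [[0,0,0],[0,0,0],72],
    [[0,0,-25],[0,0,0],72],
    [[0,0,-45],[0,0,0],72],
    [[0,0,-42],[0,0,0],72],
    [[35,3,0],[0,0,0],72],
    [[45,4,0],[0,0,0],72]
  ]
}}

```text
clock: 46.65
position: [445.5, 295.7, 135.3]
ee_rot: [0.754, -0.656, -0.0, -0.002]
contact_force: [0.8, -1.8, -0.0]
gripper_width: 72.1
grasp_force: 0.0
```

{"op": "send_rows", "data": {
  "series": [
    [[45,4,0],[0,0,0],72],
    [[45,4,0],[0,0,0],72],
    [[45,4,0],[0,0,0],72],
    [[45,4,0],[0,0,0],72],
    [[45,4,0],[0,0,0],72],
    [[45,4,0],[0,0,0],72],
    [[44,2,0],[0,0,0],72],
    [[0,0,0],[0,0,0],72]
  ]
}}

```text
clock: 47.45
position: [461.0, -24.1, 133.5]
ee_rot: [0.751, -0.66, -0.0, 0.0]
contact_force: [-0.5, 0.7, 0.3]
gripper_width: 72.2
grasp_force: 0.0
```

```bash
cat > det.py <<'E'
from h import *
def det(e,win):
    goto((*e[0],68))
    c=camera_info("wrist");im=get_image("wrist")
    for p in e: print("exp",proj(c,(*p,96)))
    a,b,u,v=win
    g=cv2.resize(cv2.cvtColor(im[a:b,u:v],cv2.COLOR_RGB2GRAY),None,fx=3,fy=3,interpolation=cv2.INTER_CUBIC)
    h=cv2.HoughCircles(g,cv2.HOUGH_GRADIENT,1,140,param1=80,param2=22,minRadius=90,maxRadius=190)
    for x,y,q in h[0]: p=(u+x/3,a+y/3);print(p,q/3,ray("wrist",p,96,c)[:2])
E
python3 -c "
from det import *
det([(461.6,-19.9),(466.2,-85.8)],(0,330,220,430))"
```

```text
pos [461.005 -24.085 133.532] yaw -1.4414277847269445 j [ 0.301  0.213 -0.518  0.    -0.841 -0.172] tool shift [-4.091 -1.192 65.529]
exp [324.545 233.765]
exp [331.407 127.072]
(np.float32(322.83334), np.float32(235.5)) 43.899998 [462.522 -18.578]
```

{"op": "send_rows", "data": {
  "series": [
    [[-3,-1,0],[0,0,0],72],
    [[0,0,30],[0,0,0],72],
    [[0,0,22],[0,0,0],72],
    [[0,0,12],[0,0,0],72],
    [[0,0,0],[0,0,0],72],
    [[0,0,0],[0,0,0],50],
    [[0,0,0],[0,0,0],50],
    [[0,0,0],[0,0,0],50]
  ]
}}

```text
clock: 48.3
position: [463.0, -16.3, 70.8]
ee_rot: [0.754, -0.657, 0.001, -0.001]
contact_force: [-0.4, 2.4, 2.2]
gripper_width: 54.1
grasp_force: 63.4
```

{"op": "send_rows", "data": {
  "series": [
    [[0,0,0],[0,0,0],50],
    [[0,0,0],[0,0,0],50],
    [[0,0,0],[0,0,0],50],
    [[0,0,-10],[0,0,0],50],
    [[0,0,-40],[0,0,0],50],
    [[0,0,-14],[0,0,0],50],
    [[0,0,0],[0,0,0],50],
    [[0,0,0],[0,0,0],50]
  ]
}}

```text
clock: 49.1
position: [461.2, -17.4, 133.3]
ee_rot: [0.753, -0.658, -0.001, 0.0]
contact_force: [-0.7, 0.2, -1.6]
gripper_width: 54.1
grasp_force: 64.0
```

Run:
```python
from h import *
goto((440,285,130))
```

```text
pos [461.224 -17.374 133.328] yaw -1.4356424120848768 j [ 0.316  0.213 -0.518 -0.001 -0.841 -0.18 ] tool shift [-302.475  -19.716    3.394]
```

{"op": "send_rows", "data": {
  "series": [
    [[-40,-3,0],[0,0,0],50],
    [[-45,-3,0],[0,0,0],50],
    [[-45,-3,0],[0,0,0],50],
    [[-45,-3,0],[0,0,0],50],
    [[-45,-3,0],[0,0,0],50],
    [[-45,-3,0],[0,0,0],50],
    [[-37,-2,0],[0,0,0],50],
    [[0,0,0],[0,0,0],50]
  ]
}}

```text
clock: 49.9
position: [440.5, 288.4, 131.9]
ee_rot: [0.755, -0.656, 0.0, 0.001]
contact_force: [0.7, -0.7, -1.5]
gripper_width: 53.8
grasp_force: 64.0
```

{"op": "send_rows", "data": {
  "series": [
    [[0,0,0],[0,0,0],50],
    [[0,0,40],[0,0,0],50],
    [[0,0,35],[0,0,0],50],
    [[0,0,18],[0,0,0],50],
    [[0,0,6],[0,0,0],50],
    [[0,0,3],[0,0,0],50],
    [[0,0,0],[0,0,0],50],
    [[0,0,0],[0,0,0],50]
  ]
}}

```text
clock: 50.7
position: [441.7, 285.2, 32.9]
ee_rot: [0.753, -0.658, 0.0, -0.001]
contact_force: [-0.8, 0.3, -1.8]
gripper_width: 54.1
grasp_force: 64.0
```

{"op": "send_rows", "data": {
  "series": [
    [[0,0,5],[0,0,0],50],
    [[0,0,2],[0,0,0],50],
    [[0,0,0],[0,0,0],50],
    [[0,0,0],[0,0,0],50]
  ]
}}

```text
clock: 51.1
position: [441.0, 284.9, 24.9]
ee_rot: [0.754, -0.657, 0.0, -0.0]
contact_force: [-0.6, 1.0, -2.6]
gripper_width: 54.2
grasp_force: 64.4
```

{"op": "send_rows", "data": {
  "series": [
    [[0,0,1],[0,0,0],50],
    [[0,0,0],[0,0,0],50],
    [[0,0,0],[0,0,0],50]
  ]
}}

```text
clock: 51.4
position: [441.1, 285.0, 24.7]
ee_rot: [0.754, -0.657, 0.0, -0.0]
contact_force: [-2.4, -0.1, 5.0]
gripper_width: 53.9
grasp_force: 65.0
```

{"op": "send_rows", "data": {
  "series": [
    [[0,0,0],[0,0,0],72],
    [[0,0,0],[0,0,0],72],
    [[0,0,0],[0,0,0],72],
    [[0,0,-25],[0,0,0],72],
    [[0,0,-45],[0,0,0],72],
    [[0,0,-40],[0,0,0],72],
    [[40,3,0],[0,0,0],72],
    [[45,3,0],[0,0,0],72]
  ]
}}

```text
clock: 52.2
position: [447.3, 200.5, 135.3]
ee_rot: [0.754, -0.656, 0.0, -0.002]
contact_force: [0.1, -1.9, 0.1]
gripper_width: 71.8
grasp_force: 0.0
```

{"op": "send_rows", "data": {
  "series": [
    [[45,3,0],[0,0,0],72],
    [[45,3,0],[0,0,0],72],
    [[45,3,0],[0,0,0],72],
    [[45,3,0],[0,0,0],72],
    [[45,3,0],[0,0,0],72],
    [[45,3,0],[0,0,0],72],
    [[16,1,0],[0,0,0],72],
    [[0,0,0],[0,0,0],72]
  ]
}}

```text
clock: 53.0
position: [466.4, -88.1, 133.6]
ee_rot: [0.752, -0.659, -0.0, 0.0]
contact_force: [0.3, 0.5, 0.0]
gripper_width: 71.9
grasp_force: 0.0
```

{"op": "send_rows", "data": {
  "series": [
    [[0,0,0],[0,0,0],72],
    [[0,0,0],[0,0,0],72]
  ]
}}

```text
clock: 53.2
position: [466.6, -85.3, 133.8]
ee_rot: [0.754, -0.657, -0.0, -0.0]
contact_force: [-0.1, 0.1, -0.3]
gripper_width: 72.1
grasp_force: 0.0
```

```bash
python3 -c "
from det import *
det([(466.2,-85.8)],(100,330,220,430))"
```

```text
pos [466.571 -85.338 133.799] yaw -1.4336828376064426 j [ 0.163  0.232 -0.49  -0.    -0.849 -0.025] tool shift [ 0.412  0.432 65.799]
exp [327.051 227.034]
(np.float32(325.5), np.float32(222.5)) 43.033337 [467.586 -88.699]
```

{"op": "send_rows", "data": {
  "series": [
    [[1,-1,30],[0,0,0],72],
    [[0,0,22],[0,0,0],72],
    [[0,0,13],[0,0,0],72],
    [[0,0,0],[0,0,0],72],
    [[0,0,0],[0,0,0],50],
    [[0,0,0],[0,0,0],50],
    [[0,0,0],[0,0,0],50],
    [[0,0,0],[0,0,0],50]
  ]
}}

```text
clock: 54.05
position: [468.6, -86.5, 69.8]
ee_rot: [0.754, -0.657, 0.001, -0.001]
contact_force: [-1.0, 2.0, 4.0]
gripper_width: 54.2
grasp_force: 63.6
```

{"op": "send_rows", "data": {
  "series": [
    [[0,0,0],[0,0,0],50],
    [[0,0,0],[0,0,0],50],
    [[0,0,-10],[0,0,0],50],
    [[0,0,-40],[0,0,0],50],
    [[0,0,-14],[0,0,0],50],
    [[0,0,0],[0,0,0],50],
    [[0,0,0],[0,0,0],50]
  ]
}}

```text
clock: 54.75
position: [466.8, -87.1, 132.4]
ee_rot: [0.753, -0.658, -0.001, 0.0]
contact_force: [0.4, -0.0, -1.9]
gripper_width: 54.4
grasp_force: 63.9
```

Run:
```python
from h import *
goto((505,330,130))
```

```text
pos [466.811 -87.053 132.367] yaw -1.4355554591066635 j [ 0.158  0.236 -0.489 -0.001 -0.847 -0.023] tool shift [-408.095  -94.074    2.48 ]
```

{"op": "send_rows", "data": {
  "series": [
    [[-38,-8,0],[0,0,0],50],
    [[-45,-10,0],[0,0,0],50],
    [[-45,-10,0],[0,0,0],50],
    [[-45,-10,0],[0,0,0],50],
    [[-45,-10,0],[0,0,0],50],
    [[-45,-11,0],[0,0,0],50],
    [[-45,-11,0],[0,0,0],50],
    [[-45,-11,0],[0,0,0],50]
  ]
}}

```text
clock: 55.55
position: [498.9, 274.8, 130.7]
ee_rot: [0.754, -0.657, -0.0, 0.002]
contact_force: [1.4, -0.4, -0.7]
gripper_width: 53.9
grasp_force: 63.9
```

{"op": "send_rows", "data": {
  "series": [
    [[-45,-11,0],[0,0,0],50],
    [[-10,-2,0],[0,0,0],50],
    [[0,0,0],[0,0,0],50],
    [[0,0,40],[0,0,0],50],
    [[0,0,35],[0,0,0],50],
    [[0,0,18],[0,0,0],50],
    [[0,0,0],[0,0,0],50],
    [[0,0,0],[0,0,0],50]
  ]
}}

```text
clock: 56.35
position: [505.6, 328.7, 39.8]
ee_rot: [0.753, -0.658, 0.0, 0.001]
contact_force: [0.5, 0.4, -0.9]
gripper_width: 54.6
grasp_force: 63.9
```

{"op": "send_rows", "data": {
  "series": [
    [[0,0,8],[0,0,0],50],
    [[0,0,5],[0,0,0],50],
    [[0,0,1],[0,0,0],50],
    [[0,0,0],[0,0,0],50],
    [[0,0,0],[0,0,0],50]
  ]
}}

```text
clock: 56.85
position: [505.7, 330.2, 26.1]
ee_rot: [0.754, -0.657, 0.0, -0.0]
contact_force: [0.5, 0.1, -1.8]
gripper_width: 54.3
grasp_force: 63.9
```

{"op": "send_rows", "data": {
  "series": [
    [[0,0,1],[0,0,0],50],
    [[0,0,0],[0,0,0],50],
    [[0,0,0],[0,0,0],50]
  ]
}}

```text
clock: 57.15
position: [505.5, 330.1, 24.9]
ee_rot: [0.754, -0.657, 0.0, -0.0]
contact_force: [-0.0, -0.2, -0.9]
gripper_width: 54.4
grasp_force: 63.9
```

{"op": "send_rows", "data": {
  "series": [
    [[0,0,1],[0,0,0],50],
    [[0,0,0.5],[0,0,0],50],
    [[0,0,0],[0,0,0],50]
  ]
}}

```text
clock: 57.45
position: [505.6, 330.2, 23.8]
ee_rot: [0.754, -0.657, 0.0, -0.0]
contact_force: [-0.7, -1.2, 2.6]
gripper_width: 54.4
grasp_force: 64.6
```

{"op": "send_rows", "data": {
  "series": [
    [[0,0,0],[0,0,0],72],
    [[0,0,0],[0,0,0],72],
    [[0,0,0],[0,0,0],72],
    [[0,0,-25],[0,0,0],72],
    [[0,0,-45],[0,0,0],72],
    [[0,0,-45],[0,0,0],72],
    [[0,0,-45],[0,0,0],72],
    [[0,0,0],[0,0,0],72]
  ]
}}

```text
clock: 58.25
position: [508.9, 332.6, 191.3]
ee_rot: [0.754, -0.657, 0.001, -0.008]
contact_force: [1.1, 0.3, 0.6]
gripper_width: 72.2
grasp_force: 0.0
```

{"op": "send_rows", "data": {
  "series": [
    [[0,30,-20],[0,0,0],72],
    [[0,35,0],[0,0,0],72],
    [[0,35,0],[0,0,0],72],
    [[0,0,0],[0,0,0],72],
    [[0,0,0],[0,0,0],72],
    [[0,0,0],[0,0,0],72]
  ]
}}

```text
clock: 58.85
position: [407.1, 316.8, 203.2]
ee_rot: [0.753, -0.657, 0.0, -0.0]
contact_force: [0.2, -0.3, -0.1]
gripper_width: 72.1
grasp_force: 0.0
```

Run:
```python
from h import *
s=get_image("scene"); t=get_image("top")
save("f",np.vstack([cv2.resize(s[130:330,110:520],(700,341)),cv2.resize(t[80:290,120:510],(480,258)) if 0 else cv2.resize(t[100:280,120:510],(700,255))]))
print(monitor.read_state()['position'])
```

```text
[407.198 316.703 202.938]
```

View pics/f.png

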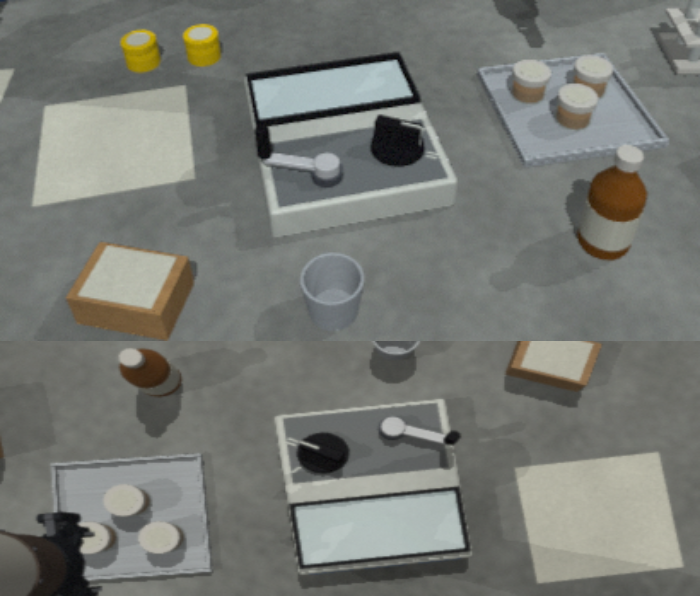

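The three pots stand upright in the tray at (531,80), (592,75) and (577,105). The lever is home, the pointer is on the double mark, the bystanders haven't moved and the arm is clear.

```bash
python3 -c "
from bench import job_done
print(job_done())"
```

```text
the job is handed in; nothing more can be done
None
```

I handed the job in at about 59 s on the clock (no score came back): both pictures were taken, at the single and then the double mark, and the last images show all three pots upright in the steel tray, the focus at the double mark, the lever home and the bystanders where they started.

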